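Move the interface board from the programming dock to the microscope's camera unit

TASK

The green board has been set up in the grey programming dock and now belongs in the white camera unit. Swing the dock's two yellow levers outward to pry the board up, carry it upright to the unit's empty front bay, see that this bay's two blue levers stand open, set the board in, and swing both levers fully inward so that they draw it home and lock it. Do not disturb the blue board in the unit's rear bay or anything else on the desk.

Things in the scene. Friction and masses are not known exactly. Their poses are not given: they have to be found in the camera images.
- board: Green circuit board, upright, 4 mm thick (x), 152 mm long (y), 100 mm high, 0.2-0.4 kg. Origin: middle of its bottom edge, z up. An upside-down T: y = -76 to 76 up to the level shoulders at z = 21, above that y = -40 to 40. Key notch 12 mm wide, 28 high mid-bottom. Starts seated in the dock; fits either way round.
- board_rail (a point): Middle of the board's handle, a light-grey metal rail along its top edge, 14 mm wide (x), 78 mm long (y), 14 mm high; this point lies 93 mm above the board's origin. Pinch it from above across x.
- dock: Grey programming dock, fixed: base 90 (x) by 240 (y) by 14 mm, one bay along its y. Origin: underside, below the bay's middle. The bay is a 6.4 mm wide slot between guide walls (x = +-3 to +-12, y = -38 to 38, 68 mm high) whose flared lips open to 14 mm at z = 79; a key rib 6 mm wide stands in its middle to z = 54. A seated board has the dock's x, y and yaw, its origin 30 mm above the dock's. Two yellow levers, hinged at x = 0, y = +-84, z = 27.5 mm.
- unit: White camera unit, fixed: base x = -54 to 134, y = -125 to 125 mm, 14 mm thick; console 34 mm high at its front (x = -52 to -30), case 84 mm high at its rear (x = 83 to 129). Origin: underside, below the middle of the empty front bay, sized like the dock's, with two blue levers hinged at x = 0, y = +-84, z = 27.5. The rear bay, at x = 62, holds the blue board (top at z = 130) under two shut levers.
- unit_bay (a point): Where the board's origin must end: middle of the front bay at seated height, 30 mm above the unit's origin; axes as the unit. The board goes in from straight above; a lever less open than 0.65 rad blocks it. Set in between fully open levers it stands 8 to 10 mm too high, on the lever feet and a stiff contact strip, until both levers draw it down.
- dock_left (a joint): Angle (rad) of the dock's lever at its +y end. 0: shut, standing straight up; 0.78: fully open, top swung outward to the dock's +y. The foot at the hinge reaches inward under the board, the nose 24 mm higher over its shoulder. Swung out past 0.6 the nose lets go and the foot has lifted that end 7 to 10 mm (the board tilts until both ends are up); swung in, the nose draws it down.
- dock_left_tab (a point): Middle of that lever's ribbed finger tab, 64 mm from its hinge: tab 14 mm wide (x), 12 mm thick, from 53 to 75 mm from the hinge. The arm below is 12 mm wide, 9 mm thick. Stiff hinge, 0.15 N m: the lever stays where it is left and takes 3 to 8 N at the tab, led along its arc; a level push on a far-open lever binds. All levers are alike.
- dock_right (a joint): The same for the dock's lever at its -y end (opens outward, to -y of the dock).
- dock_right_tab (a point): Middle of that lever's finger tab, as dock_left_tab.
- unit_left (a joint): Lever at the +y end of the unit's empty front bay: same make and meaning as dock_left. It may start partly open.
- unit_left_tab (a point): Middle of that lever's finger tab, as dock_left_tab.
- unit_right (a joint): Lever at the -y end of the unit's empty front bay: same make and meaning. It may start partly open.
- unit_right_tab (a point): Middle of that lever's finger tab, as dock_left_tab.
- spare_left (a joint): Lever at the +y end of the unit's rear bay, shut over the blue board; must stay shut.
- spare_right (a joint): Lever at the -y end of the unit's rear bay, shut over the blue board; must stay shut.
- other_board: Blue circuit board with a red rail, same size as the green one, seated in the unit's rear bay. Leave alone.
- slide_box: Orange and grey slide box, 57 x 102 x 32 mm, lying on the desk in front (-x) of the dock. Origin: centre of underside. Leave alone.
- jar: Glass specimen jar with white cap, 56 mm across, 85 mm high, on the desk in front (-x) of the unit. Leave alone.
- pencil_cup: Blue cup of pencils, 76 mm across, 145 mm high with the pencils, at the back of the desk. Leave alone.
- petri_dishes: Stack of three petri dishes, 90 mm across, 37 mm high, at the back. Leave alone.
- dropper: Amber dropper bottle, 48 mm across, 110 mm high, at the back. Leave alone.
- screwdriver: Screwdriver, 170 mm long, lying on a worksheet at the left of the desk. Leave alone.
Things that resemble listed ones, but are neither listed nor needed, are in the scene too. There is more than one size of the board; the one meant has the size given above.

How it is judged:
On the way:
1. both yellow levers are swung out and the board stands pried up in the dock (value of joint each of dock_left, dock_right above 0.55 rad and z of board in the frame of dock between 0.034 and 0.06 m and horizontal distance between board and dock below 0.02 m), for 0.2 s.
At the end, for the whole second after the job is handed in: The green board stands at rest, upright within 0.1 rad, in the unit's front bay, drawn down to within 2.5 mm of home and 8 mm of the bay's middle, and both of that bay's levers are shut to within 0.15 rad (z of board in the frame of unit between 0.027 and 0.0325 m and horizontal distance between board and unit below 0.008 m and angle between board's own z axis and vertical below 0.1 rad and angle between the y axis of board and the y axis of unit, either way round below 0.08 rad and value of joint each of unit_left, unit_right below 0.15 rad and linear speed of board below 0.02 m/s); the robot touches nothing.
It fails at once if the blue board or its levers were disturbed (moved 10 mm, lever opened 0.2 rad) (distance of other_board from where it was at the start of the episode above 0.01 m or value of joint any of spare_left, spare_right above 0.2 rad).
It fails at once if another thing on the desk was moved by more than 30 mm (distance of any of slide_box, jar, pencil_cup, petri_dishes, dropper, screwdriver from where it was at the start of the episode above 0.03 m).
It fails at once if the green board was tipped by more than about 35 degrees (angle between board's own z axis and vertical above 0.6 rad).
It also fails if it takes over 67 s, if anything falls off the work surface, if the arm or the gripper's body presses on something with over 40 N, if the wrist force passes 120 N, or if a joint passes its speed limit or range.

ROBOT

A 6-joint arm with a two-finger parallel gripper is mounted at the origin on the work surface. World frame = base frame: x ahead of the robot, y to its left, z up, the work surface at z = 0. Lengths are in m, angles in rad, forces in N, time in s.
With the tool pointing down it reaches from about 0.35 to 0.85 m from the base axis. Payload 8.1 kg.
Tool frame: the origin (TCP) lies between the finger pads; the fingertips stand 17 mm ahead of it and the grasp point (between the pads) lies 2 mm behind it; x points along the fingers, y is the direction in which the jaws open and shut, and the axes are right-handed (so a half turn about x gives the same grasp; the last joint's range is limited). The gripper opens to 93 mm and grips with 3 to 60 N. Pads are 15 mm wide; open, the fingers measure 128 mm over their backs; the gripper's body (75 mm by 188 mm) begins 65 mm behind the grasp point.
Start: joints at [-1.282, 0.13, 1.488, -0, 1.523, -0.085], TCP at [0.219, -0.559, 0.212] pointing down, gripper open.
Joint ranges: [-2.96, 2.96], [-0.89, 2.26], [0.02, 2.5], [-1.34, 4.48], [0, 2.73], [-2.66, 2.66]. Speed limits (rad/s): [2.39, 2.39, 2.79, 3.14, 3.14, 3.14].

INTERFACE

Orientations are given as a unit quaternion [w, x, y, z].
In Python, from cell import manip gives the robot as it stands.
- The arm moves only by the tool arm_command, never from a script. Its argument "motion" is a list of rows, each a list of 7 numbers: the shift along the tool's x, y, z in mm, then the turn, a rotation vector about the tool's x, y, z in rad, then the closure, from 0 (fully open) to 1 (shut). In form: [[tx, ty, tz, rx, ry, rz, grip], ...]. A call has 1 to 5 rows; each row is the pose to reach, as a shift and turn from the pose measured when the call began, along the tool's axes at that moment; what a row does not reach only later rows make up. A row lasts 1/12 s, in which the tool goes at most 41.7 mm and 7.16 degrees, less where a joint would pass 70% of its speed; a pose out of reach is approached as far as the arm can. A call with a gripper value outside its range is refused whole. The fingers move at their own pace and stop on an object; "grip_force" is the grip in N (left out, the last holds). Time passes only in rows, so rows that repeat a pose let the fingers close. It gives the time, the measured TCP pose, the force and the opening at its end, in the units of the state.
- manip.observe(): the state, without advancing time (a new reading comes with each control period).
- manip.get_image(name): name is "side" or "top"; returns (picture, depth): 384x512x3 uint8, red, green, blue; 384x512 float32, m along the optical axis (not along the pixel's ray), 0 where there is no reading.
- manip.camera_params(name): a dict with "intrinsics" (3x3 intrinsics, pixels), "R" (3x3) and "t" (3): a world point X has camera coordinates R X + t. Camera axes: x right, y down, z forward; pixel columns grow to the right and rows downward; lengths in m; the calibration is good to about 2 mm. A picture is of the moment at which its call begins. camera_params takes no time and is no camera call.
- manip.finish_job(): hands the job in, once; it reports no verdict.
Trained networks look in the newest picture that a camera, given by its name, has taken for a name from the list of things; names that differ only in an ending like _2 or _b are one class to them, and where a whole thing is asked for, a point or a joint stands for the part that bears it (a point fixed in the world has none). Each returns a list of dicts, best first, with "conf" (0 to 1); they miss things now and then, are a little off and sometimes report something else, mostly with a low value. They report only what shows in the picture. A call takes as long as a camera call. They do not tell look-alikes from the thing itself.
- manip.search_frame(target, camera): "at" ([x, y, z] in m, in the coordinates of the camera as it stood for that picture, good to about 4 mm: the middle of the surface that is visible of it).
- manip.cut_out(target, camera): "pixels" (384x512 bool, what is visible of it).
- manip.place_of(target, camera): "at" ([x, y, z] in m, in the coordinates of the camera as it stood for that picture, good to about 4 mm: a listed point, or the origin of a listed thing).
The state is a dict: "time": time; "qpos": joint angles; "qd": joint speeds; "tau": joint torques, N m; "eef_pos": TCP position; "tool_rot": TCP orientation; "force": force on the tool from outside, world axes, zero at the start; "ft_torque": the same for the moment, N m; "grip_width": finger opening in m.
Only numpy, scipy, OpenCV 4.12 (cv2) and the standard library are available. Lean on these libraries where they do the work, as an engineer would, in place of code of your own. Each camera call takes 0.05 s, during which the arm holds its last target. There are 200 camera calls.

## Working session

There is one attempt and no reset: what is moved stays moved. The work goes in short steps, Python scripts to look and compute and a tool call to move; the robot and the scene stay as the last step left them, time stands still between calls to the robot, and variables do not carry over. Pictures are saved under pics/ and viewed, about 8 in all and at most 12, crops included, and the job is handed in when it is done.

Besides the shell and the picture viewer there is one more tool, called after "Request:" by a JSON object that holds its "method" and its "body". arm_command: Moves the arm, as the interface text tells. Its arguments: {"type":"object","properties":{"motion":{"type":"array","items":{"type":"array","items":{"type":"number"}}},"grip_force":{"type":"number"}},"required":["motion"]}

```bash
mkdir -p pics; ls; cat > h.py <<'E'
import numpy as np, cv2
from cell import manip
from scipy.spatial.transform import Rotation as Rn
def world(cam,p):
    c=manip.camera_params(cam); return np.array(c["R"]).T@(np.array(p)-np.array(c["t"]))
def pix(cam,X):
    c=manip.camera_params(cam); q=np.array(c["intrinsics"])@(np.array(c["R"])@np.array(X)+np.array(c["t"])); return q[:2]/q[2]
def cloud(cam,d):
    c=manip.camera_params(cam);K=np.array(c["intrinsics"]);v,u=np.mgrid[0:384,0:512]
    P=np.stack([(u-K[0,2])/K[0,0]*d,(v-K[1,2])/K[1,1]*d,d],-1)
    return (P-np.array(c["t"]))@np.array(c["R"])
def grab(cam,name):
    im,d=manip.get_image(cam); cv2.imwrite(f"pics/{name}.png",im[:,:,::-1]); np.save(f"pics/{name}.npy",d); return im,d
def shift(target,rot=None):
    s=manip.observe(); w,x,y,z=s["tool_rot"]; R=Rn.from_quat([x,y,z,w])
    return R.inv().apply(np.array(target)-s["eef_pos"])*1000
E
python3 - <<'E'
from h import *
s=manip.observe();print({k:np.round(v,3) for k,v in s.items()})
for c in("top","side"):
    grab(c,c+"0");p=manip.camera_params(c);print(c,np.round(world(c,[0,0,0]),3),np.round(p["intrinsics"][0][0]))
    for n in("board_rail","dock","unit","unit_bay","dock_left_tab","dock_right_tab","unit_left_tab","unit_right_tab","slide_box","jar"):
        for o in manip.place_of(n,c)[:3]:
            w=world(c,o["at"]);print(n,round(o["conf"],2),np.round(w,3),pix(c,w).round())
a=cv2.imread("pics/top0.png");b=cv2.imread("pics/side0.png")
E
```

```text
pics
{'time': np.float64(0.0), 'qpos': array([-1.282,  0.131,  1.489,  0.   ,  1.523, -0.085]), 'qd': array([-0.001,  0.   ,  0.001,  0.   ,  0.002, -0.001]), 'tau': array([-0.0000e+00, -5.5983e+01, -4.9177e+01,  7.7000e-02,  3.5000e-02,
       -0.0000e+00]), 'eef_pos': array([ 0.219, -0.558,  0.211]), 'tool_rot': array([-0.131, -0.695, -0.132,  0.695]), 'force': array([-0.109, -0.648, -0.161]), 'ft_torque': array([0.051, 0.007, 0.045]), 'grip_width': np.float64(0.093)}
top [0.36  0.069 1.219] 424.0
board_rail 0.79 [ 0.512 -0.191  0.118] [357. 203.]
board_rail 0.5 [ 0.298 -0.207  0.068] [360. 286.]
board_rail 0.2 [ 0.501 -0.101  0.089] [321. 208.]
dock 0.96 [ 0.512 -0.19  -0.001] [347. 209.]
dock 0.22 [ 0.526  0.214 -0.002] [208. 200.]
unit 0.95 [ 0.523  0.212 -0.003] [209. 201.]
unit 0.71 [ 0.521 -0.276  0.091] [387. 202.]
unit_bay 0.67 [0.526 0.22  0.033] [205. 198.]
unit_bay 0.64 [0.506 0.326 0.089] [162. 201.]
unit_bay 0.53 [ 0.416 -0.198  0.   ] [350. 242.]
dock_left_tab 0.55 [ 0.498 -0.105  0.092] [323. 209.]
dock_right_tab 0.53 [ 0.52  -0.274  0.091] [386. 202.]
dock_right_tab
[... 212 characters left out ...]
 0.42 [0.553 0.105 0.085] [245. 187.]
slide_box 0.72 [ 0.42 -0.2  -0.  ] [351. 241.]
jar 0.74 [0.42  0.259 0.001] [191. 236.]
side [0.1   0.767 0.571] 347.0
board_rail 0.61 [ 0.296 -0.215  0.066] [379. 188.]
board_rail 0.45 [ 0.512 -0.19   0.122] [311. 160.]
board_rail 0.19 [0.528 0.217 0.03 ] [235. 248.]
dock 0.66 [ 0.509 -0.194  0.001] [311. 192.]
unit_bay 0.76 [0.528 0.217 0.031] [235. 248.]
dock_left_tab 0.47 [ 0.502 -0.107  0.094] [302. 178.]
dock_right_tab 0.53 [ 0.518 -0.277  0.092] [320. 159.]
unit_left_tab 0.55 [0.505 0.324 0.088] [213. 257.]
unit_right_tab 0.46 [0.55  0.109 0.085] [251. 208.]
slide_box 0.93 [ 0.417 -0.201 -0.001] [337. 199.]
jar 0.61 [0.415 0.266 0.   ] [263. 286.]
```

View pics/top0.png

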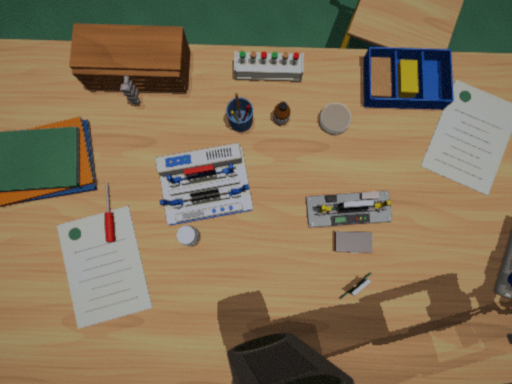

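View pics/side0.png

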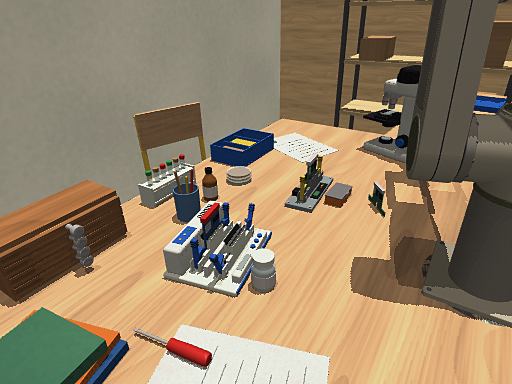

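The images show two green-board candidates. One is in the dock at top (357,203), with its rail at z≈0.12. The other is a small loose one at top (355,285), with its rail at z≈0.067, which is too low for a 100 mm board on a 30 mm seat. The dock one fits; I'll confirm that in an enlarged crop and measure yaws.

```bash
python3 - <<'E'
from h import *
im=cv2.imread("pics/top0.png");s=cv2.imread("pics/side0.png")
a=cv2.resize(im[180:305,295:400],(400,476),interpolation=cv2.INTER_CUBIC);b=cv2.resize(im[140:230,150:257],(400,336),interpolation=cv2.INTER_CUBIC)
c=cv2.resize(s[140:220,275:400],(400,256));
o=np.zeros((596,800,3),np.uint8);o[:476,:400]=a;o[:336,400:]=b;o[336:592,400:]=c
cv2.imwrite("pics/crop1.png",o)
P=cloud("top",np.load("pics/top0.npy"))
def fit(name,m):
    q=P[m]; 
    if len(q)<5: print(name,len(q));return
    r=cv2.minAreaRect(q[:,:2].astype(np.float32)*1000);u,sv,vt=np.linalg.svd(q[:,:2]-q[:,:2].mean(0));d=vt[0]*np.sign(vt[0][1])
    print(name,len(q),q.mean(0).round(4),"rect",np.round(r[0],1),np.round(r[1],1),r[2].__round__(1),"yaw",round(np.arctan2(-d[0],d[1]),3),"z",np.percentile(q[:,2],[5,50,95]).round(3))
X,Y,Z=P[...,0],P[...,1],P[...,2]
nd=(abs(X-.512)<.06)&(abs(Y+.19)<.14); nu=(X>.45)&(X<.68)&(Y>.06)&(Y<.37)
fit("rail",nd&(Z>.110)); fit("dock base",nd&(Z>.008)&(Z<.03)&(X>.46)); fit("dockall",nd&(Z>.009)&(X>.46))
fit("redrail",nu&(Z>.115)); fit("unitall",nu&(Z>.009)); fit("case",nu&(Z>.078)&(Z<.09)&(X>.58))
ny=(Z>.082)&(Z<.105)
for t in [(.500,-.106),(.519,-.275),(.5055,.324),(.551,.107)]:
    fit("tab%s"%(t,),ny&(np.hypot(X-t[0],Y-t[1])<.018))
fit("frontwalls",nu&(Z>.066)&(Z<.084)&(np.hypot(X-.526,Y-.217)<.05))
E
```

```text
rail 178 [ 0.5111 -0.1892  0.1295] rect [ 511.7 -190.4] [14.7 79.2] 5.5 yaw 0.094 z [0.122 0.13  0.133]
dock base 1713 [ 0.5052 -0.1809  0.0157] rect [ 512.  -190.4] [ 90.1 241.2] 5.7 yaw 0.051 z [0.011 0.015 0.023]
dockall 2574 [ 0.509  -0.1858  0.0343] rect [ 512.  -190.4] [ 90.1 241.2] 5.7 yaw 0.086 z [0.011 0.018 0.129]
redrail 186 [0.5894 0.229  0.1286] rect [590.1 229.3] [14.8 79.2] 12.5 yaw 0.212 z [0.121 0.129 0.133]
unitall 6007 [0.5656 0.2229 0.0502] rect [565.6 224.6] [185.6 249.8] 11.9 yaw 0.233 z [0.012 0.043 0.093]
case 1406 [0.6308 0.2379 0.0838] rect [616.9 235.7] [ 79.7 235.3] 11.5 yaw 0.202 z [0.08  0.084 0.088]
tab(0.5, -0.106) 31 [ 0.5035 -0.1031  0.099 ] rect [ 503.2 -103.4] [13.9 11.7] 0.0 yaw -1.356 z [0.088 0.099 0.104]
tab(0.519, -0.275) 38 [ 0.5194 -0.275   0.0969] rect [ 520.2 -276.5] [13.9 13.5] 5.2 yaw -0.68 z [0.085 0.099 0.104]
tab(0.5055, 0.324) 39 [0.5057 0.3252 0.0919] rect [505.8 325.8] [13.6 17.3] 10.9 yaw 0.213 z [0.083 0.093 0.099]
tab(0.551, 0.107) 32 [0.5526 0.1043 0.0917] rect [553.2 104.1] [12.6 13.8] 2.0 yaw 0.395 z [0.083 0.092 0.097]
frontwalls 213 [0.53   0.2168 0.0749] rect [529.9 216.7] [25.2 77.9] 11.6 yaw 0.21 z [0.068 0.075 0.081]
```

View pics/crop1.png

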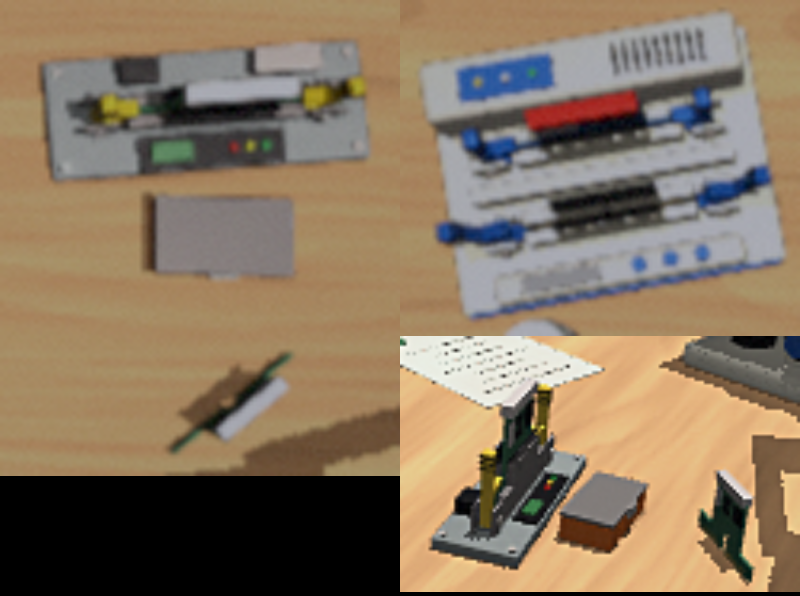

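Crop confirmed: the green board in the dock (crop ~(240,95)) is the full-size one with a 79×14.7 mm rail at z≈0.13. The loose one at crop (230,405) is a small look-alike. Both yellow levers are shut, and both of the unit's front blue levers are about half open. Estimates are dock (0.512,-0.190) with yaw 0.099, and unit (0.529,0.2165) with yaw 0.208. Starting with the dock's right lever.

```bash
cat >> h.py <<'E'
DOCK=(np.array([.512,-.190]),.099); UNIT=(np.array([.529,.2165]),.208)
def local(F,x,y,z):
    c,s=np.cos(F[1]),np.sin(F[1]); return np.array([F[0][0]+c*x-s*y,F[0][1]+s*x+c*y,z])
def loc_of(F,p):
    c,s=np.cos(F[1]),np.sin(F[1]); d=np.array(p[:2])-F[0]; return np.array([c*d[0]+s*d[1],-s*d[0]+c*d[1],p[2]])
def goal(pos,yaw,tilt=0):   # tilt>0: right lever style; x down, y = frame x, z = -frame y
    s=manip.observe(); w,x,y,z=s["tool_rot"]; R=Rn.from_quat([x,y,z,w])
    c,n=np.cos(yaw),np.sin(yaw)
    T=Rn.from_matrix(np.array([[0,0,-1],[c,n,0],[n,-c,0]]).T)*Rn.from_rotvec([0,tilt,0])
    print("t",round(float(s["time"]),2),"tcp",np.round(s["eef_pos"],4),"shift",R.inv().apply(np.array(pos)-s["eef_pos"]).__mul__(1000).round(1),"rot",(R.inv()*T).as_rotvec().round(3),"F",np.round(s["force"],1),"w",round(float(s["grip_width"]),4))
E
python3 - <<'E'
from h import *
for F in(DOCK,UNIT):
    for y in(.084,-.084): print(local(F,0,y,.0915))
print([loc_of(UNIT,p).round(4) for p in([.5057,.3255,.092],[.553,.104,.092])])
goal(local(DOCK,0,-.086,.17),DOCK[1])
E
```

```text
[ 0.50369758 -0.10641131  0.0915    ]
[ 0.52030242 -0.27358869  0.0915    ]
[0.51165371 0.29868945 0.0915    ]
[0.54634629 0.13431055 0.0915    ]
[array([-0.0003,  0.1115,  0.092 ]), array([ 0.0003, -0.115 ,  0.092 ])]
t 1.1 tcp [ 0.2191 -0.5586  0.212 ] shift [  42.  -153.4 -383.9] rot [-1.296 -0.     0.   ] F [-0.2 -0.3 -0. ] w 0.0931
```

Request:
{"method": "arm_command", "body": {"motion": [[0, -153, -384, -1.296, 0, 0, 0.5], [0, -153, -384, -1.296, 0, 0, 0.5], [0, -153, -384, -1.296, 0, 0, 0.5], [0, -153, -384, -1.296, 0, 0, 0.5], [0, -153, -384, -1.296, 0, 0, 0.5]], "grip_force": 15}}

```text
time: 1.52
eef_pos: [0.3721, -0.4147, 0.2121]
tool_rot: [0.34, 0.62, 0.34, -0.62]
force: [1.5, -0.3, -0.1]
grip_width: 0.0638
```

```bash
python3 - <<'E'
from h import *
goal(local(DOCK,0,-.086,.15),DOCK[1])
E
```

```text
t 1.52 tcp [ 0.3721 -0.4147  0.2121] shift [  62.1   50.5 -197. ] rot [-0.665  0.    -0.   ] F [ 1.5 -0.3 -0.1] w 0.0638
```

Request:
{"method": "arm_command", "body": {"motion": [[20, 50, -197, -0.665, 0, 0, 0.5], [40, 50, -197, -0.665, 0, 0, 0.5], [50, 50, -197, -0.665, 0, 0, 0.5], [62, 50, -197, -0.665, 0, 0, 0.5], [62, 50, -197, -0.665, 0, 0, 0.5]]}}

```text
time: 1.93
eef_pos: [0.5168, -0.2785, 0.1533]
tool_rot: [0.515, 0.485, 0.514, -0.485]
force: [0.7, -0.7, 0.4]
grip_width: 0.0464
```

Request:
{"method": "arm_command", "body": {"motion": [[0, 0, 0, 0, 0, 0, 0.5]]}}

```text
time: 2.02
eef_pos: [0.5189, -0.2724, 0.1492]
tool_rot: [0.517, 0.482, 0.519, -0.481]
force: [-0.5, 0.2, -0.2]
grip_width: 0.0462
```

```bash
python3 - <<'E'
from h import *
goal(local(DOCK,0,-.085,.0935),DOCK[1])
im,d=grab("top","t1");P=cloud("top",d)
for n in("dock_right_tab","dock_left_tab"):
  for c in("top",):
    for o in manip.place_of(n,c)[:2]: print(n,round(o["conf"],2),loc_of(DOCK,world(c,o["at"])).round(4))
E
```

```text
t 2.02 tcp [ 0.5189 -0.2724  0.1492] shift [55.7  1.4  2.5] rot [-0.027 -0.004  0.001] F [-0.5  0.2 -0.2] w 0.0462
dock_right_tab 0.62 [ 0.0007 -0.0888  0.0939]
dock_left_tab 0.62 [-0.0021  0.0885  0.0908]
dock_left_tab 0.52 [-0.0463  0.4599 -0.0011]
```

Request:
{"method": "arm_command", "body": {"motion": [[25, 1.5, 3, -0.027, 0, 0, 0.5], [50, 1.5, 3.5, -0.027, 0, 0, 0.5], [55, 1.5, 3.5, -0.027, 0, 0, 0.5], [55, 1.5, 3.5, -0.027, 0, 0, 1], [55, 1.5, 3.5, -0.027, 0, 0, 1]]}}

```text
time: 2.58
eef_pos: [0.5183, -0.2828, 0.0993]
tool_rot: [0.522, 0.478, 0.52, -0.479]
force: [0.1, 0.3, -0.4]
grip_width: 0.0377
```

Request:
{"method": "arm_command", "body": {"motion": [[0, 0, 0, 0, 0, 0, 1], [0, 0, 0, 0, 0, 0, 1], [0, 0, 0, 0, 0, 0, 1]]}}

```text
time: 2.83
eef_pos: [0.5191, -0.2837, 0.1011]
tool_rot: [0.522, 0.479, 0.519, -0.479]
force: [0.3, 0.6, -0.4]
grip_width: 0.0176
```

Request:
{"method": "arm_command", "body": {"motion": [[0, 0, 0, 0, 0, 0, 1], [0, 0, 0, 0, 0, 0, 1]]}}

```text
time: 3.0
eef_pos: [0.5197, -0.284, 0.1022]
tool_rot: [0.523, 0.479, 0.518, -0.478]
force: [0.4, 0.6, 0.6]
grip_width: 0.0043
```

```bash
python3 - <<'E'
from h import *
goal(local(DOCK,0,-.085,.0935),DOCK[1]);s=manip.observe();print(loc_of(DOCK,s["eef_pos"]),s["qd"].round(3))
E
```

```text
t 3.0 tcp [ 0.5197 -0.284   0.1022] shift [ 8.6  1.5 -9.4] rot [-0.015  0.005 -0.005] F [0.4 0.6 0.6] w 0.0043
[-0.00164785 -0.09431812  0.10217203] [ 0.003  0.006  0.004  0.001 -0.001  0.002]
```

Fingers closed to 4 mm, so the tab was missed: the TCP ended about 9 mm too far out and 8 mm too high. Reopening and correcting.

Request:
{"method": "arm_command", "body": {"motion": [[0, 1.5, 0, 0, 0, 0, 0.6], [0, 1.5, 0, 0, 0, 0, 0.6], [0, 1.5, 0, 0, 0, 0, 0.6], [8, 1.5, -9, -0.015, 0, 0, 0.6], [8, 1.5, -9, -0.015, 0, 0, 0.6]]}}

```text
time: 3.42
eef_pos: [0.5196, -0.2731, 0.0922]
tool_rot: [0.526, 0.474, 0.523, -0.474]
force: [-0.8, 0.1, -1.1]
grip_width: 0.0332
```

```bash
python3 - <<'E'
from h import *
goal(local(DOCK,0,-.086,.0935),DOCK[1]);s=manip.observe();print(loc_of(DOCK,s["eef_pos"]),s["qd"].round(3))
grab("top","t2");print(manip.observe()["eef_pos"])
for o in manip.place_of("dock_right_tab","top")[:2]: print(round(o["conf"],2),loc_of(DOCK,world("top",o["at"])).round(4))
grab("side","s2");print(manip.observe()["eef_pos"])
for o in manip.place_of("dock_right_tab","side")[:2]: print(round(o["conf"],2),loc_of(DOCK,world("side",o["at"])).round(4))
a=cv2.resize(cv2.imread("pics/t2.png")[170:240,290:410],(800,467));cv2.imwrite("pics/c2.png",a)
a=cv2.resize(cv2.imread("pics/s2.png")[100:220,260:400],(700,600));cv2.imwrite("pics/c2s.png",a)
E
```

```text
t 3.42 tcp [ 0.5196 -0.2731  0.0922] shift [-1.3  0.7  2.6] rot [ 0.002  0.003 -0.003] F [-0.8  0.1 -1.1] w 0.0332
[-0.00067077 -0.08341195  0.09216279] [-0.007  0.005 -0.007 -0.007  0.022  0.006]
[ 0.5195443  -0.27344704  0.09251907]
0.42 [ 0.0006 -0.0884  0.0888]
[ 0.52012194 -0.27440347  0.09354355]
0.49 [-0.0044 -0.0892  0.0897]
```

View pics/c2s.png

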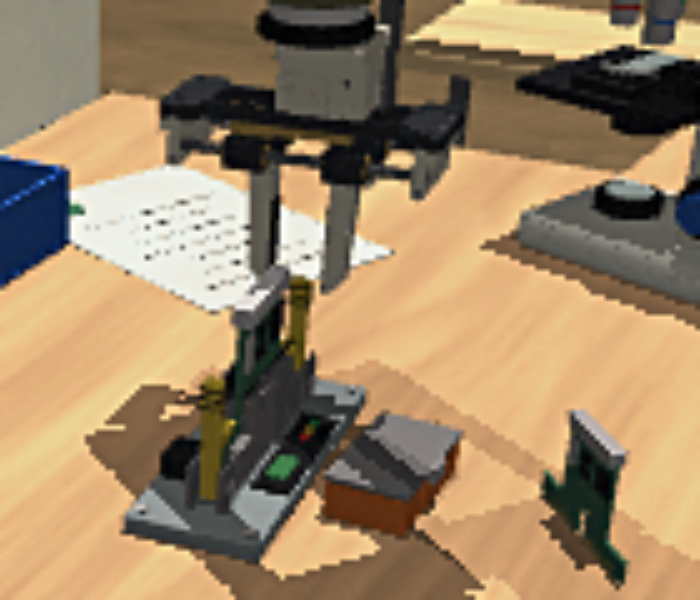

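```bash
python3 - <<'E'
from h import *
s=manip.observe();p=loc_of(DOCK,s["eef_pos"]);print(p)
for dx in(-.017,.017):
  for dz in(-.017,.03): print(dx,dz,pix("side",local(DOCK,p[0]+dx,p[1],p[2]+dz)).round(1),pix("top",local(DOCK,p[0]+dx,p[1],p[2]+dz)).round(1))
print("levertop",pix("side",local(DOCK,0,-.084,.1025)),pix("top",local(DOCK,0,-.084,.1025)))
E
```

```text
[-6.18728053e-05 -8.50923026e-02  9.39066110e-02]
-0.017 -0.017 [323.3 163.4] [385.3 209.2]
-0.017 0.03 [324.2 150.7] [390.7 207.1]
0.017 -0.017 [313.8 161.8] [383.8 196.8]
0.017 0.03 [314.6 149.2] [389.1 194.2]
levertop [318.87023423 155.84334283] [386.97240606 201.73207548]
```

View pics/c2.png

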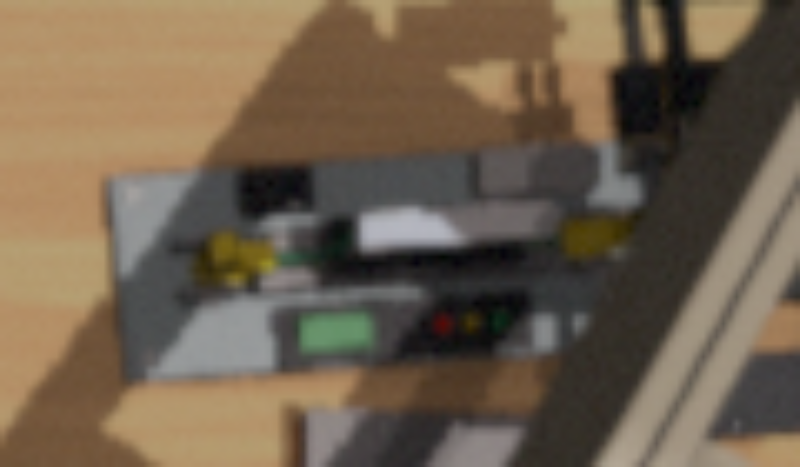

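```bash
python3 - <<'E'
from h import *
P=cloud("side",np.load("pics/s2.npy"));im=cv2.imread("pics/s2.png")
for r in range(138,166,2):
    print(r,[(c,*(loc_of(DOCK,P[r,c])*1000).round(0).astype(int)) for c in(318,320,324,326,328,330)])
E
```

```text
138 [(318, np.int64(139), np.int64(-522), np.int64(1)), (320, np.int64(131), np.int64(-529), np.int64(0)), (324, np.int64(114), np.int64(-536), np.int64(0)), (326, np.int64(-23), np.int64(-75), np.int64(173)), (328, np.int64(-28), np.int64(-78), np.int64(173)), (330, np.int64(-36), np.int64(-74), np.int64(176))]
140 [(318, np.int64(132), np.int64(-501), np.int64(-1)), (320, np.int64(121), np.int64(-498), np.int64(2)), (324, np.int64(104), np.int64(-504), np.int64(3)), (326, np.int64(-24), np.int64(-73), np.int64(167)), (328, np.int64(-30), np.int64(-74), np.int64(168)), (330, np.int64(-36), np.int64(-77), np.int64(168))]
142 [(318, np.int64(121), np.int64(-467), np.int64(3)), (320, np.int64(114), np.int64(-474), np.int64(2)), (324, np.int64(94), np.int64(-472), np.int64(5)), (326, np.int64(-23), np.int64(-78), np.int64(158)), (328, np.int64(-29), np.int64(-79), np.int64(159)), (330, np.int64(-37), np.int64(-74), np.int64(162))]
144 [(318, np.int64(115), np.int64(-449), np.int64(0)), (320, np.int64(103), np.int64(-439), np.int64(6)), (324, np.int64(88), np.int64(-450), np.int64(4)), (
[... 2539 characters left out ...]
.int64(22), np.int64(-293), np.int64(0)), (330, np.int64(14), np.int64(-293), np.int64(1))]
162 [(318, np.int64(1), np.int64(-84), np.int64(79)), (320, np.int64(-5), np.int64(-87), np.int64(79)), (324, np.int64(32), np.int64(-270), np.int64(-1)), (326, np.int64(22), np.int64(-264), np.int64(3)), (328, np.int64(16), np.int64(-271), np.int64(1)), (330, np.int64(10), np.int64(-282), np.int64(-2))]
164 [(318, np.int64(1), np.int64(-84), np.int64(72)), (320, np.int64(-6), np.int64(-84), np.int64(73)), (324, np.int64(24), np.int64(-243), np.int64(2)), (326, np.int64(18), np.int64(-251), np.int64(0)), (328, np.int64(10), np.int64(-254), np.int64(1)), (330, np.int64(3), np.int64(-255), np.int64(1))]
```

Depth says the fingertips sit about 20 mm higher than the stated tip offset implies (z≈0.098 with TCP at 0.093). That fits the missed grip too. I'll go 16 mm lower, which is safe either way, and grip. The width will tell.

Request:
{"method": "arm_command", "body": {"motion": [[8, 0, 2, 0, 0, 0, 0.6], [16, 0, 2, 0, 0, 0, 0.6], [16, 0, 2, 0, 0, 0, 1], [16, 0, 2, 0, 0, 0, 1], [16, 0, 2, 0, 0, 0, 1]]}}

```text
time: 4.03
eef_pos: [0.5204, -0.2767, 0.0776]
tool_rot: [0.526, 0.475, 0.522, -0.475]
force: [0.3, 0.5, 0.7]
grip_width: 0.0213
```

Request:
{"method": "arm_command", "body": {"motion": [[0, 0, 0, 0, 0, 0, 1]]}}

```text
time: 4.12
eef_pos: [0.5203, -0.2769, 0.0778]
tool_rot: [0.526, 0.475, 0.522, -0.475]
force: [-9.9, 0.1, 5.9]
grip_width: 0.0149
```

```bash
python3 - <<'E'
from h import *
goal(local(DOCK,0,-.086,.0935),DOCK[1]);s=manip.observe();print(loc_of(DOCK,s["eef_pos"]),s["qd"].round(3))
im,d=grab("side","s3");P=cloud("side",d)
L=np.array([[loc_of(DOCK,P[r,c]) for c in range(300,340)] for r in range(130,180)])
for i in range(14,40,2): print(130+i,[tuple((L[i,c]*1000).astype(int).tolist()) for c in range(18,32,3)])
E
```

```text
t 4.12 tcp [ 0.5203 -0.2769  0.0778] shift [-15.7   0.3  -1.2] rot [-0.     0.004 -0.004] F [-9.9  0.1  5.9] w 0.0149
[-0.00027924 -0.08728987  0.07779884] [-0.007  0.001  0.003 -0.022  0.032  0.   ]
144 [(6, -87, 143), (102, -454, 0), (-15, -82, 148), (-26, -77, 152), (65, -470, 0)]
146 [(6, -86, 136), (94, -428, 1), (-17, -77, 143), (-25, -82, 142), (57, -442, 1)]
148 [(6, -90, 127), (85, -399, 3), (-18, -75, 137), (-24, -90, 132), (51, -421, 1)]
150 [(6, -89, 120), (81, -387, 0), (-17, -80, 128), (-24, -93, 124), (43, -393, 3)]
152 [(7, -94, 111), (73, -363, 0), (-18, -77, 121), (49, -370, 1), (38, -375, 1)]
154 [(76, -331, 2), (-8, -80, 112), (-18, -78, 114), (44, -353, 0), (31, -351, 2)]
156 [(2, -82, 102), (-8, -81, 104), (-19, -77, 107), (37, -329, 1), (26, -338, 0)]
158 [(1, -81, 95), (-9, -77, 98), (-20, -77, 100), (32, -313, -1), (19, -313, 1)]
160 [(1, -82, 87), (-10, -78, 91), (-20, -79, 92), (25, -290, 0), (15, -298, 0)]
162 [(1, -83, 79), (-8, -87, 79), (30, -265, 0), (19, -269, 1), (8, -274, 0)]
164 [(0, -80, 73), (-8, -87, 71), (25, -249, 0), (14, -252, 0), (3, -257, 0)]
166 [(0, -80, 65), (29, -221, 1), (18, -228, 0), (8, -232, 1), (-2, -237, 1)]
168 [(-13, -38, 78), (24, -207, 0), (12, -208, 1), (3, -219, -1), (-6, -223, 0)]
```

Gripped (14.9 mm ≈ tab). The pads extend lower than the visible finger bodies, so the offset is fine. Now swinging the right lever out along its arc (TCP radius ≈50 mm).

Request:
{"method": "arm_command", "body": {"motion": [[0, 0, 0, 0, 0, 0, 1], [0.4, 0, 6, 0, 0.12, 0, 1], [1.4, 0, 12, 0, 0.24, 0, 1], [3.2, 0, 17.6, 0, 0.36, 0, 1], [5.6, 0, 23, 0, 0.48, 0, 1]], "grip_force": 25}}

```text
time: 4.58
eef_pos: [0.5211, -0.2973, 0.072]
tool_rot: [0.383, 0.575, 0.635, -0.345]
force: [-0.6, 14.3, -13.1]
grip_width: 0.0143
```

```bash
cat >> h.py <<'E'
def lev(F,side):
    s=manip.observe(); p=loc_of(F,s["eef_pos"]); w,x,y,z=s["tool_rot"]; R=Rn.from_quat([x,y,z,w]).as_matrix(); c,n=np.cos(F[1]),np.sin(F[1])
    dy=side*(p[1]-side*.084); dz=p[2]-.0275
    print("t",round(float(s["time"]),2),"p",(p*1000).round(1),"r",round(np.hypot(dy,dz)*1000,1),"posang",round(np.arctan2(dy,dz),3),"tilt",round(np.arctan2(-side*(R[:,0]@[-n,c,0]),-R[2,0]),3),"F",s["force"].round(1),"w",round(float(s["grip_width"]),4))
E
python3 -c "
from h import *
lev(DOCK,-1)"
```

```text
t 4.58 p [  -1.5 -107.7   72. ] r 50.4 posang 0.489 tilt 0.486 F [ -0.6  14.3 -13.1] w 0.0143
```

Request:
{"method": "arm_command", "body": {"motion": [[0.4, 0, 6, 0, 0.12, 0, 1], [1.4, 0, 12, 0, 0.24, 0, 1], [2.3, 0, 15, 0, 0.3, 0, 1], [2.3, 0, 15, 0, 0.3, 0, 1]]}}

```text
time: 4.92
eef_pos: [0.5223, -0.3095, 0.0606]
tool_rot: [0.28, 0.622, 0.686, -0.252]
force: [0.4, 9.7, 0.0]
grip_width: 0.0138
```

```bash
python3 -c "
from h import *
lev(DOCK,-1)"
```

```text
t 4.92 p [  -1.6 -120.    60.6] r 48.9 posang 0.827 tilt 0.797 F [0.4 9.7 0. ] w 0.0138
```

Request:
{"method": "arm_command", "body": {"motion": [[0, 0, 0, 0, 0, 0, 0.6], [0, 0, 0, 0, 0, 0, 0.6], [0, 0, 0, 0, 0, 0, 0.6], [-35, 0, 0, 0, 0, 0, 0.6], [-70, 0, 0, 0, 0, 0, 0.6]]}}

```text
time: 5.33
eef_pos: [0.526, -0.3569, 0.1085]
tool_rot: [0.278, 0.622, 0.688, -0.252]
force: [1.2, -0.0, 0.3]
grip_width: 0.0367
```

```bash
python3 -c "
from h import *
lev(DOCK,-1);goal(local(DOCK,0.001,0,.20),DOCK[1])"
```

```text
t 5.33 p [  -2.6 -167.5  108.5] r 116.3 posang 0.8 tilt 0.802 F [ 1.2 -0.   0.3] w 0.0367
t 5.33 tcp [ 0.526  -0.3569  0.1085] shift [  56.8    3.7 -182.2] rot [ 0.001 -0.802  0.002] F [ 1.2 -0.   0.3] w 0.0367
```

Request:
{"method": "arm_command", "body": {"motion": [[-20, 1, -40, 0, -0.12, 0, 0.6], [-40, 2, -80, 0, -0.24, 0, 0.6], [-10, 3, -115, 0, -0.36, 0, 0.6], [20, 4, -145, 0, -0.48, 0, 0.6], [57, 4, -182, 0, -0.6, 0, 0.6]]}}

```text
time: 5.75
eef_pos: [0.5205, -0.2452, 0.1985]
tool_rot: [0.438, 0.542, 0.597, -0.396]
force: [1.7, 0.8, 1.7]
grip_width: 0.0372
```

```bash
python3 - <<'E'
from h import *
goal(local(DOCK,0.001,.087,.15),DOCK[1])
for n in("dock_left_tab","dock_right_tab"):
  for c in("top","side"):
    if n=="dock_left_tab": grab(c,c+"4")
    for o in manip.place_of(n,c)[:2]: print(n,c,round(o["conf"],2),loc_of(DOCK,world(c,o["at"])).round(4))
E
```

```text
t 5.75 tcp [ 0.5205 -0.2452  0.1985] shift [  89.2   -2.1 -121.5] rot [-0.    -0.306 -0.002] F [1.7 0.8 1.7] w 0.0372
dock_left_tab top 0.58 [-0.0023  0.0856  0.0895]
dock_left_tab side 0.56 [-0.0067  0.0828  0.0903]
dock_right_tab top 0.47 [-0.0471  0.4557 -0.0013]
dock_right_tab side 0.62 [-0.0047 -0.1317  0.0706]
```

Request:
{"method": "arm_command", "body": {"motion": [[5, 0, -40, 0, -0.12, 0, 0.6], [25, -1, -80, 0, -0.24, 0, 0.6], [60, -3, -110, 0, -0.306, 0, 0.6], [89, -4, -121, 0, -0.306, 0, 0.6], [89, -4, -121, 0, -0.306, 0, 0.6]]}}

```text
time: 6.47
eef_pos: [0.4984, -0.0991, 0.143]
tool_rot: [0.519, 0.474, 0.531, -0.474]
force: [-1.6, 0.1, -1.2]
grip_width: 0.037
```

Request:
{"method": "arm_command", "body": {"motion": [[0, 0, 0, 0, 0, 0, 0.6]]}}

```text
time: 6.55
eef_pos: [0.4985, -0.0993, 0.1419]
tool_rot: [0.518, 0.473, 0.532, -0.474]
force: [1.4, -0.9, 0.7]
grip_width: 0.0371
```

```bash
python3 -c "
from h import *
lev(DOCK,1);goal(local(DOCK,-.001,.086,.081),DOCK[1])"
```

```text
t 6.55 p [ -4.4  91.6 141.9] r 114.7 posang 0.066 tilt -0.014 F [ 1.4 -0.9  0.7] w 0.0371
t 6.55 tcp [ 0.4985 -0.0993  0.1419] shift [60.8  4.3  6.5] rot [ 0.004 -0.014  0.014] F [ 1.4 -0.9  0.7] w 0.0371
```

Request:
{"method": "arm_command", "body": {"motion": [[20, 4, 6, 0, -0.014, 0.014, 0.6], [40, 4, 6, 0, -0.014, 0.014, 0.6], [61, 4, 6, 0, -0.014, 0.014, 0.6], [61, 4, 6, 0, -0.014, 0.014, 0.6]]}}

```text
time: 6.88
eef_pos: [0.5004, -0.1058, 0.0769]
tool_rot: [0.522, 0.474, 0.526, -0.475]
force: [-0.2, 0.2, -1.1]
grip_width: 0.0372
```

```bash
python3 -c "
from h import *
lev(DOCK,1)"
```

```text
t 6.88 p [-3.2 84.9 76.9] r 49.4 posang 0.018 tilt -0.003 F [-0.2  0.2 -1.1] w 0.0372
```

Request:
{"method": "arm_command", "body": {"motion": [[-2, 1.5, -1, 0, 0, 0, 1], [-2, 1.5, -1, 0, 0, 0, 1], [-2, 1.5, -1, 0, 0, 0, 1], [-2, 1.5, -1, 0, 0, 0, 1], [-2, 1.5, -1, 0, 0, 0, 1]]}}

```text
time: 7.3
eef_pos: [0.5021, -0.1057, 0.0806]
tool_rot: [0.522, 0.473, 0.526, -0.476]
force: [-4.6, -2.2, 5.8]
grip_width: 0.0137
```

```bash
python3 -c "
from h import *
lev(DOCK,1)"
```

```text
t 7.3 p [-1.5 84.8 80.6] r 53.1 posang 0.016 tilt -0.001 F [-4.6 -2.2  5.8] w 0.0137
```

Request:
{"method": "arm_command", "body": {"motion": [[0.4, 0, -6.3, 0, -0.12, 0, 1], [1.5, 0, -12.6, 0, -0.24, 0, 1], [3.4, 0, -18.7, 0, -0.36, 0, 1], [6, 0, -24.5, 0, -0.48, 0, 1], [9.3, 0, -30, 0, -0.6, 0, 1]]}}

```text
time: 7.72
eef_pos: [0.499, -0.0771, 0.0721]
tool_rot: [0.656, 0.31, 0.345, -0.595]
force: [1.8, -25.9, -30.2]
grip_width: 0.0137
```

```bash
python3 -c "
from h import *
lev(DOCK,1)"
```

```text
t 7.72 p [ -1.7 113.6  72.1] r 53.6 posang 0.587 tilt 0.607 F [  1.8 -25.9 -30.2] w 0.0137
```

Request:
{"method": "arm_command", "body": {"motion": [[1.5, 0, -3, 0, -0.06, 0, 1], [2, 0, -6.3, 0, -0.12, 0, 1], [2.5, 0, -10.5, 0, -0.2, 0, 1], [2.5, 0, -10.5, 0, -0.2, 0, 1]]}}

```text
time: 8.05
eef_pos: [0.4983, -0.0692, 0.0644]
tool_rot: [0.689, 0.246, 0.275, -0.623]
force: [-2.0, -8.3, 3.0]
grip_width: 0.0135
```

```bash
python3 -c "
from h import *
lev(DOCK,1)"
```

```text
t 8.05 p [ -1.7 121.6  64.4] r 52.7 posang 0.795 tilt 0.814 F [-2.  -8.3  3. ] w 0.0135
```

Lever at its stop. Release, back off along the lever and look.

Request:
{"method": "arm_command", "body": {"motion": [[0, 0, 0, 0, 0, 0, 0.6], [0, 0, 0, 0, 0, 0, 0.6], [0, 0, 0, 0, 0, 0, 0.6], [-35, 0, 0, 0, 0, 0, 0.6], [-70, 0, 0, 0, 0, 0, 0.6]]}}

```text
time: 8.47
eef_pos: [0.4918, -0.0195, 0.1122]
tool_rot: [0.688, 0.246, 0.276, -0.625]
force: [0.9, -0.5, -0.0]
grip_width: 0.0366
```

Request:
{"method": "arm_command", "body": {"motion": [[-20, 0, 40, 0, 0.12, 0, 0.6], [-60, 0, 65, 0, 0.24, 0, 0.6], [-80, 0, 80, 0, 0.36, 0, 0.6], [-80, 0, 80, 0, 0.48, 0, 0.6], [-80, 0, 80, 0, 0.6, 0, 0.6]]}}

```text
time: 8.88
eef_pos: [0.4955, -0.0152, 0.2317]
tool_rot: [0.578, 0.424, 0.465, -0.52]
force: [-0.9, -0.9, -1.6]
grip_width: 0.0375
```

```bash
python3 - <<'E'
from h import *
goal(local(DOCK,0,0,.20),DOCK[1])
for c in("top","side"):
    im,d=grab(c,c+"5")
    for n in("dock_left_tab","dock_right_tab","board_rail"):
        for o in manip.place_of(n,c)[:1]: print(n,c,round(o["conf"],2),loc_of(DOCK,world(c,o["at"])).round(4))
    P=cloud(c,d);Q=(P.reshape(-1,3)[:,:2]-DOCK[0])@np.array([[np.cos(.099),-np.sin(.099)],[np.sin(.099),np.cos(.099)]])
    z=P.reshape(-1,3)[:,2]; m=(abs(Q[:,0])<.02)&(abs(Q[:,1])<.045)&(z>.115)&(z<.155)
    q=np.c_[Q[m],z[m]]*1000
    if len(q)>5: print(len(q),q.min(0).round(1),np.median(q,0).round(1),np.percentile(q,97,axis=0).round(1))
a=cv2.resize(cv2.imread("pics/side5.png")[120:230,260:390],(709,600));cv2.imwrite("pics/c5.png",a)
E
```

```text
t 8.88 tcp [ 0.4955 -0.0152  0.2317] shift [ 67.5  -1.4 165.1] rot [ 0.001  0.209 -0.006] F [-0.9 -0.9 -1.6] w 0.0375
dock_left_tab top 0.65 [-0.0045  0.13    0.0715]
dock_right_tab top 0.54 [ 0.     -0.1272  0.0723]
board_rail top 0.71 [-0.2141  0.0034  0.0705]
183 [ -4.3 -35.2 116.8] [  2.5   4.9 139.1] [  9.6  41.3 142.8]
dock_left_tab side 0.59 [-0.0037  0.1266  0.0718]
dock_right_tab side 0.39 [-0.0027 -0.1295  0.0743]
board_rail side 0.85 [0.0026 0.001  0.1306]
108 [ -6.5 -36.4 115.2] [ -1.3  14.1 135.8] [  7.5  42.7 141.1]
```

View pics/c5.png

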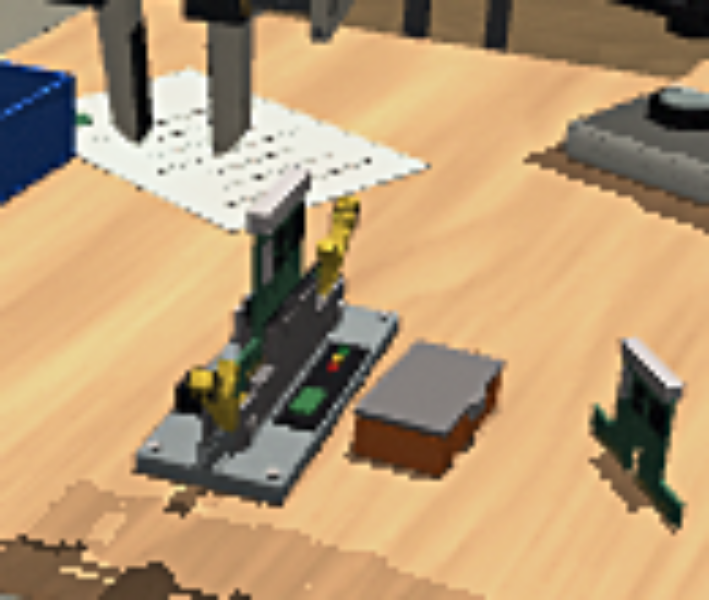

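The crop shows both yellow levers swung out (crop (345,205) and (200,385)) and the board standing pried up, upright; its rail top at z≈0.141 gives board z≈0.041. Next are the unit's front levers, before taking the board.

```bash
python3 - <<'E'
from h import *
for c in("top","side"):
    grab(c,c+"6")
    for n in("unit_left_tab","unit_right_tab"):
        for o in manip.place_of(n,c)[:2]:
            l=loc_of(UNIT,world(c,o["at"]));print(n,c,round(o["conf"],2),l.round(4),"ang",round(np.arctan2(abs(l[1])-.084,l[2]-.0275),3))
goal(local(UNIT,0,-.1417,.145),UNIT[1],.48)
E
```

```text
unit_left_tab top 0.53 [-0.0011  0.1106  0.0857] ang 0.428
unit_left_tab top 0.37 [ 0.061  -0.0015  0.0301] ang -1.54
unit_left_tab side 0.74 [-0.0034  0.1107  0.0889] ang 0.41
unit_right_tab side 0.72 [-0.0004 -0.1082  0.0838] ang 0.405
t 9.58 tcp [ 0.4922 -0.0156  0.225 ] shift [  59.2   75.7 -101.3] rot [-0.111  0.693 -0.007] F [-0.1 -0.1  0.3] w 0.0369
```

Request:
{"method": "arm_command", "body": {"motion": [[0, 20, -30, -0.02, 0.12, 0, 0.5], [10, 40, -60, -0.04, 0.24, 0, 0.5], [30, 65, -90, -0.07, 0.36, 0, 0.5], [55, 76, -101, -0.1, 0.48, 0, 0.5], [59, 76, -101, -0.11, 0.6, -0.007, 0.5]]}}

```text
time: 10.0
eef_pos: [0.5585, 0.0801, 0.1417]
tool_rot: [0.43, 0.521, 0.648, -0.351]
force: [-0.5, -0.2, -0.5]
grip_width: 0.0464
```

Request:
{"method": "arm_command", "body": {"motion": [[0, 0, 0, 0, 0.05, 0, 0.5], [0, 0, 0, 0, 0.05, 0, 0.5]]}}

```text
time: 10.17
eef_pos: [0.5573, 0.0784, 0.1382]
tool_rot: [0.41, 0.531, 0.66, -0.339]
force: [-0.6, -1.3, 0.2]
grip_width: 0.0466
```

```bash
python3 -c "
from h import *
lev(UNIT,-1);goal(local(UNIT,-.001,-.084-.055*np.sin(.43),.0275+.055*np.cos(.43)),UNIT[1],.43)"
```

```text
t 10.17 p [  -0.9 -141.   138.2] r 124.5 posang 0.475 tilt 0.448 F [-0.6 -1.3  0.2] w 0.0466
t 10.17 tcp [0.5573 0.0784 0.1382] shift [69.5  0.6 -4.3] rot [-0.004 -0.018  0.011] F [-0.6 -1.3  0.2] w 0.0466
```

Request:
{"method": "arm_command", "body": {"motion": [[25, 0.6, -4.3, 0, -0.018, 0.01, 0.6], [50, 0.6, -4.3, 0, -0.018, 0.01, 0.6], [68, 0.6, -4.3, 0, -0.018, 0.01, 0.6], [68, 0.6, -4.3, 0, -0.018, 0.01, 0.6]]}}

```text
time: 10.5
eef_pos: [0.5473, 0.1129, 0.0758]
tool_rot: [0.417, 0.529, 0.655, -0.343]
force: [-1.4, -0.4, 0.2]
grip_width: 0.0374
```

Request:
{"method": "arm_command", "body": {"motion": [[-1, 0, 0, 0, 0, 0, 1], [-1, 0, 0, 0, 0, 0, 1], [-1, 0, 0, 0, 0, 0, 1], [-1, 0, 0, 0, 0, 0, 1], [-1, 0, 0, 0, 0, 0, 1]]}}

```text
time: 10.92
eef_pos: [0.5499, 0.1123, 0.0785]
tool_rot: [0.419, 0.53, 0.653, -0.342]
force: [3.9, 2.4, 0.0]
grip_width: 0.0137
```

```bash
python3 -c "
from h import *
lev(UNIT,-1)"
```

```text
t 10.92 p [  -1.1 -106.3   78.5] r 55.6 posang 0.412 tilt 0.429 F [3.9 2.4 0. ] w 0.0137
```

Request:
{"method": "arm_command", "body": {"motion": [[0.4, 0, 6.6, 0, 0.12, 0, 1], [1.6, 0, 13, 0, 0.24, 0, 1], [4, 0, 20, 0, 0.37, 0, 1], [4, 0, 20.5, 0, 0.38, 0, 1]]}}

```text
time: 11.25
eef_pos: [0.5536, 0.0953, 0.0651]
tool_rot: [0.281, 0.589, 0.721, -0.232]
force: [-0.5, 22.1, -0.7]
grip_width: 0.0139
```

```bash
python3 -c "
from h import *
lev(UNIT,-1)"
```

```text
t 11.25 p [  -1.  -123.6   65.1] r 54.7 posang 0.811 tilt 0.824 F [-0.5 22.1 -0.7] w 0.0139
```

Request:
{"method": "arm_command", "body": {"motion": [[0, 0, 0, 0, 0, 0, 0.6], [0, 0, 0, 0, 0, 0, 0.6], [0, 0, 0, 0, 0, 0, 0.6], [-35, 0, 0, 0, 0, 0, 0.6], [-70, 0, 0, 0, 0, 0, 0.6]]}}

```text
time: 11.67
eef_pos: [0.5625, 0.0461, 0.1128]
tool_rot: [0.281, 0.587, 0.722, -0.233]
force: [1.3, 0.0, 0.1]
grip_width: 0.0365
```

Request:
{"method": "arm_command", "body": {"motion": [[-20, 0, -40, 0, -0.12, 0, 0.6], [-50, 0, -75, 0, -0.24, 0, 0.6], [-60, 0, -100, 0, -0.36, 0, 0.6], [-40, 0, -130, 0, -0.48, 0, 0.6], [-10, 0, -160, 0, -0.6, 0, 0.6]]}}

```text
time: 12.08
eef_pos: [0.547, 0.1423, 0.2447]
tool_rot: [0.486, 0.496, 0.603, -0.393]
force: [1.1, 1.1, -0.6]
grip_width: 0.037
```

```bash
python3 -c "
from h import *
lev(UNIT,-1);goal(local(UNIT,-.001,.137,.20),UNIT[1],-.43)"
```

```text
t 12.08 p [  2.3 -76.3 244.7] r 217.4 posang -0.036 tilt 0.221 F [ 1.1  1.1 -0.6] w 0.037
t 12.08 tcp [0.547  0.1423 0.2447] shift [  90.3   -5.5 -198.3] rot [-0.01  -0.651 -0.008] F [ 1.1  1.1 -0.6] w 0.037
```

Request:
{"method": "arm_command", "body": {"motion": [[18, -1, -40, 0, -0.12, 0, 0.6], [36, -2, -80, 0, -0.24, 0, 0.6], [54, -3, -120, 0, -0.36, 0, 0.6], [72, -4, -160, 0, -0.48, 0, 0.6], [90, -5.5, -198, -0.01, -0.6, 0, 0.6]]}}

```text
time: 12.5
eef_pos: [0.5048, 0.3339, 0.2094]
tool_rot: [0.642, 0.365, 0.437, -0.513]
force: [1.4, -0.2, -0.3]
grip_width: 0.037
```

Request:
{"method": "arm_command", "body": {"motion": [[0, 0, 0, 0, -0.05, 0, 0.6], [0, 0, 0, 0, -0.05, 0, 0.6]]}}

```text
time: 12.67
eef_pos: [0.5008, 0.3395, 0.2067]
tool_rot: [0.656, 0.347, 0.422, -0.52]
force: [0.5, -0.9, 0.2]
grip_width: 0.0374
```

```bash
python3 -c "
from h import *
lev(UNIT,1);a=.42
for r in(.10,.055): goal(local(UNIT,-.001,.084+r*np.sin(a),.0275+r*np.cos(a)),UNIT[1],-a)"
```

```text
t 12.67 p [ -2.2 126.1 206.7] r 184.1 posang 0.231 tilt 0.414 F [ 0.5 -0.9  0.2] w 0.0374
t 12.67 tcp [0.5008 0.3395 0.2067] shift [ 81.   -0.3 -34.1] rot [ 0.003 -0.006 -0.02 ] F [ 0.5 -0.9  0.2] w 0.0374
t 12.67 tcp [0.5008 0.3395 0.2067] shift [126.   -1.2 -33.9] rot [ 0.003 -0.006 -0.02 ] F [ 0.5 -0.9  0.2] w 0.0374
```

Request:
{"method": "arm_command", "body": {"motion": [[15, 0, -34, 0, 0, -0.02, 0.6], [45, 0, -34, 0, 0, -0.02, 0.6], [75, 0, -34, 0, 0, -0.02, 0.6], [75, 0, -34, 0, 0, -0.02, 0.6], [75, 0, -34, 0, 0, -0.02, 0.6]]}}

```text
time: 13.08
eef_pos: [0.5018, 0.3391, 0.1249]
tool_rot: [0.65, 0.343, 0.425, -0.528]
force: [-0.5, 0.6, 1.5]
grip_width: 0.0375
```

```bash
python3 -c "
from h import *
lev(UNIT,1);a=.42
for r in(.055,): goal(local(UNIT,-.001,.084+r*np.sin(a),.0275+r*np.cos(a)),UNIT[1],-a)"
```

```text
t 13.08 p [ -1.3 125.5 124.9] r 105.8 posang 0.403 tilt 0.415 F [-0.5  0.6  1.5] w 0.0375
t 13.08 tcp [0.5018 0.3391 0.1249] shift [50.8  0.4 -1.5] rot [ 0.002 -0.005  0.002] F [-0.5  0.6  1.5] w 0.0375
```

Request:
{"method": "arm_command", "body": {"motion": [[25, 0, -1.5, 0, 0, 0, 0.6], [50, 0, -1.5, 0, 0, 0, 0.6], [50, 0, -1.5, 0, 0, 0, 0.6], [50, 0, -1.5, 0, 0, 0, 1], [50, 0, -1.5, 0, 0, 0, 1]]}}

```text
time: 13.5
eef_pos: [0.507, 0.322, 0.082]
tool_rot: [0.65, 0.345, 0.425, -0.527]
force: [0.4, 0.2, 0.6]
grip_width: 0.0281
```

Request:
{"method": "arm_command", "body": {"motion": [[0, 0, 0, 0, 0, 0, 1], [0, 0, 0, 0, 0, 0, 1], [0, 0, 0, 0, 0, 0, 1]]}}

```text
time: 13.75
eef_pos: [0.5061, 0.3232, 0.0847]
tool_rot: [0.65, 0.346, 0.425, -0.527]
force: [-10.6, -0.4, 10.2]
grip_width: 0.0131
```

```bash
python3 -c "
from h import *
lev(UNIT,1)"
```

```text
t 13.75 p [ -0.3 109.2  84.7] r 62.5 posang 0.414 tilt 0.411 F [-10.6  -0.4  10.2] w 0.0131
```

Request:
{"method": "arm_command", "body": {"motion": [[0.4, 0, -7.4, 0, -0.12, 0, 1], [2, 0, -14.7, 0, -0.24, 0, 1], [5, 0, -23, 0, -0.38, 0, 1], [5, 0, -23.5, 0, -0.39, 0, 1]]}}

```text
time: 14.08
eef_pos: [0.5004, 0.3429, 0.0652]
tool_rot: [0.723, 0.231, 0.288, -0.584]
force: [9.8, -9.8, -9.1]
grip_width: 0.0135
```

```bash
python3 -c "
from h import *
lev(UNIT,1)"
```

```text
t 14.08 p [ -1.9 129.6  65.2] r 59.2 posang 0.881 tilt 0.815 F [ 9.8 -9.8 -9.1] w 0.0135
```

Request:
{"method": "arm_command", "body": {"motion": [[0, 0, 0, 0, 0, 0, 0.6], [0, 0, 0, 0, 0, 0, 0.6], [0, 0, 0, 0, 0, 0, 0.6], [-35, 0, 0, 0, 0, 0, 0.6], [-70, 0, 0, 0, 0, 0, 0.6]]}}

```text
time: 14.5
eef_pos: [0.4895, 0.3912, 0.1141]
tool_rot: [0.722, 0.23, 0.288, -0.585]
force: [1.3, 0.6, 0.1]
grip_width: 0.0365
```

Request:
{"method": "arm_command", "body": {"motion": [[-20, 0, 40, 0, 0.12, 0, 0.6], [-50, 0, 75, 0, 0.24, 0, 0.6], [-80, 0, 100, 0, 0.36, 0, 0.6], [-60, 0, 130, 0, 0.48, 0, 0.6], [-30, 0, 160, 0, 0.6, 0, 0.6]]}}

```text
time: 14.92
eef_pos: [0.5114, 0.3097, 0.2624]
tool_rot: [0.606, 0.401, 0.489, -0.483]
force: [2.0, -0.9, 0.7]
grip_width: 0.0373
```

```bash
python3 -c "
from h import *
lev(UNIT,1);goal(local(DOCK,.001,.0,.20),DOCK[1])"
```

```text
t 14.92 p [  2.1  94.8 262.4] r 235.1 posang 0.046 tilt 0.202 F [ 2.  -0.9  0.7] w 0.0373
t 14.92 tcp [0.5114 0.3097 0.2624] shift [ 157.9 -105.2  466.3] rot [ 0.113  0.202 -0.025] F [ 2.  -0.9  0.7] w 0.0373
```

Request:
{"method": "arm_command", "body": {"motion": [[152, -105, 466, 0.113, 0.2, -0.025, 0.6], [152, -105, 466, 0.113, 0.2, -0.025, 0.6], [152, -105, 466, 0.113, 0.2, -0.025, 0.6], [152, -105, 466, 0.113, 0.2, -0.025, 0.6], [152, -105, 466, 0.113, 0.2, -0.025, 0.6]]}}

```text
time: 15.33
eef_pos: [0.5103, 0.0956, 0.2351]
tool_rot: [0.525, 0.477, 0.522, -0.474]
force: [0.8, -0.4, 0.5]
grip_width: 0.0373
```

```bash
python3 - <<'E'
from h import *
goal(local(DOCK,.001,.0,.19),DOCK[1])
for c in("top","side"):
    im,d=grab(c,c+"7")
    for n in("unit_left_tab","unit_right_tab"):
        for o in manip.place_of(n,c)[:1]:
            l=loc_of(UNIT,world(c,o["at"]));print(n,c,round(o["conf"],2),l.round(4),"ang",round(np.arctan2(abs(l[1])-.084,l[2]-.0275),3))
    P=cloud(c,d).reshape(-1,3)
    for F,nm in((DOCK,"green"),(UNIT,"unit")):
        Q=np.array((P[:,:2]-F[0])@np.array([[np.cos(F[1]),-np.sin(F[1])],[np.sin(F[1]),np.cos(F[1])]]));z=P[:,2]
        x0=0 if nm=="green" else .062
        m=(abs(Q[:,0]-x0)<.02)&(abs(Q[:,1])<.05)&(z>.125)&(z<.15);q=np.c_[Q[m],z[m]]*1000
        if len(q)>5: print(nm,len(q),np.percentile(q,4,axis=0).round(1),np.percentile(q,96,axis=0).round(1))
E
```

```text
t 15.33 tcp [0.5103 0.0956 0.2351] shift [ 45.2 -25.  284.4] rot [-0.003  0.001 -0.007] F [ 0.8 -0.4  0.5] w 0.0373
unit_left_tab top 0.71 [0.0014 0.1293 0.0742] ang 0.771
green 182 [ -3.7 -32.1 131.2] [  9.5  40.4 142.4]
unit 46 [ 56.4  18.1 126.3] [ 68.3  38.  133.8]
unit_left_tab side 0.5 [-0.0025  0.1263  0.0746] ang 0.732
unit_right_tab side 0.73 [ 0.2129 -0.1346  0.0036] ang 2.013
green 83 [ -6.  -30.8 127.2] [  7.5  40.7 141.2]
unit 128 [ 53.5 -33.7 125.9] [ 66.   38.1 131.5]
```

Request:
{"method": "arm_command", "body": {"motion": [[35, -22, 287, 0, 0, -0.007, 0.6], [35, -22, 287, 0, 0, -0.007, 0.6], [35, -22, 287, 0, 0, -0.007, 0.6], [35, -22, 282, 0, 0, -0.007, 0.6], [35, -22, 282, 0, 0, -0.007, 0.6]]}}

```text
time: 16.05
eef_pos: [0.5157, -0.108, 0.2084]
tool_rot: [0.525, 0.473, 0.525, -0.475]
force: [0.2, 0.4, -0.6]
grip_width: 0.0374
```

Request:
{"method": "arm_command", "body": {"motion": [[5, -2, 73, 0, 0, 0, 0.6], [5, -2, 73, 0, 0, 0, 0.6], [5, -2, 73, 0, 0, 0, 0.6]]}}

```text
time: 16.3
eef_pos: [0.5217, -0.1844, 0.2034]
tool_rot: [0.525, 0.473, 0.524, -0.475]
force: [-0.1, 0.0, 0.2]
grip_width: 0.0371
```

```bash
python3 - <<'E'
from h import *
s=manip.observe();print(loc_of(DOCK,s["eef_pos"])*1000);goal(local(DOCK,.002,.002,.132),DOCK[1])
E
```

```text
[ 10.20017507   4.61917291 203.3650072 ]
t 16.3 tcp [ 0.5217 -0.1844  0.2034] shift [71.4 -8.1  2.4] rot [0.002 0.003 0.002] F [-0.1  0.   0.2] w 0.0371
```

Request:
{"method": "arm_command", "body": {"motion": [[10, -8, 2, 0, 0, 0, 0.6], [30, -8, 2, 0, 0, 0, 0.6], [50, -8, 2, 0, 0, 0, 0.6], [71, -8, 2, 0, 0, 0, 0.6], [71, -8, 2, 0, 0, 0, 0.6]]}}

```text
time: 16.72
eef_pos: [0.5122, -0.1842, 0.1282]
tool_rot: [0.523, 0.472, 0.527, -0.475]
force: [-0.2, 0.5, -0.7]
grip_width: 0.0372
```

```bash
python3 - <<'E'
from h import *
s=manip.observe();print(loc_of(DOCK,s["eef_pos"])*1000);goal(local(DOCK,.002,.002,.132),DOCK[1])
E
```

```text
[  0.76735394   5.73763636 128.15237093]
t 16.72 tcp [ 0.5122 -0.1842  0.1282] shift [-3.9  1.2  3.7] rot [ 0.004 -0.001  0.007] F [-0.2  0.5 -0.7] w 0.0372
```

Close on the rail with a firm grip (about 30 N) and then check the width before lifting.

Request:
{"method": "arm_command", "body": {"motion": [[-3, 1, 3.5, 0, 0, 0.007, 1], [-3, 1, 3.5, 0, 0, 0.007, 1], [-3, 1, 3.5, 0, 0, 0.007, 1], [-3, 1, 3.5, 0, 0, 0.007, 1], [-3, 1, 3.5, 0, 0, 0.007, 1]], "grip_force": 35}}

```text
time: 17.13
eef_pos: [0.5144, -0.1878, 0.1326]
tool_rot: [0.526, 0.474, 0.525, -0.473]
force: [-2.4, -0.2, 5.4]
grip_width: 0.0084
```

Request:
{"method": "arm_command", "body": {"motion": [[-10, 0, 0, 0, 0, 0, 1], [-25, 0, 0, 0, 0, 0, 1], [-50, 0, 0, 0, 0, 0, 1], [-80, 0, 0, 0, 0, 0, 1], [-110, 0, 0, 0, 0, 0, 1]]}}

```text
time: 17.55
eef_pos: [0.5139, -0.1877, 0.2445]
tool_rot: [0.526, 0.474, 0.525, -0.473]
force: [0.5, 0.5, 0.1]
grip_width: 0.0005
```

```bash
python3 - <<'E'
from h import *
s=manip.observe();print(loc_of(DOCK,s["eef_pos"])*1000);goal(local(UNIT,0,.004,.26),UNIT[1])
for c in("side",):
    im,d=grab(c,c+"8")
cv2.imwrite("pics/c8.png",cv2.resize(im[40:220,220:400,::-1],(600,600)))
E
```

```text
[  2.06931825   2.10234263 244.5396305 ]
t 17.55 tcp [ 0.5139 -0.1877  0.2445] shift [ -15.4   56.4 -404.5] rot [-0.105  0.    -0.001] F [0.5 0.5 0.1] w 0.0005
```

View pics/c8.png

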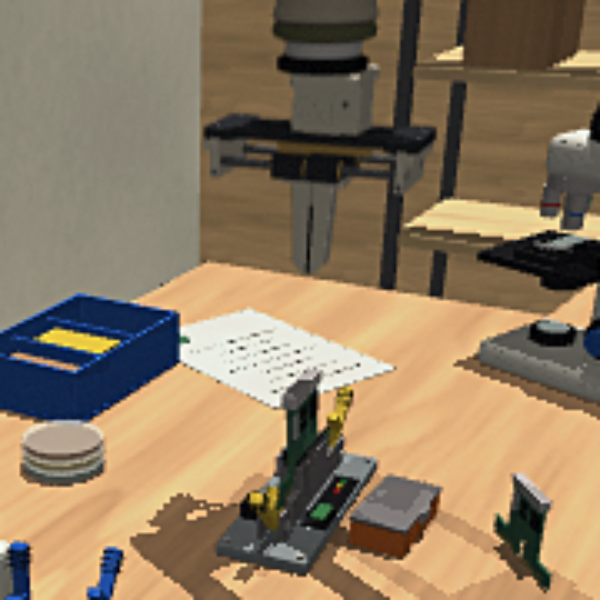

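The rail slipped out: the fingers are empty and the board still stands upright in the dock at crop (300,430). The fingertips really are higher than stated, so I'll measure the tip against TCP in this picture.

```bash
python3 - <<'E'
from h import *
d=np.load("pics/side8.npy");P=cloud("side",d)
for r in range(100,128,2): print(r,[tuple((loc_of(DOCK,P[r,c])*1000).astype(int).tolist()) for c in(309,311,313,315)])
print(pix("side",local(DOCK,.002,.0021,.2275)),pix("side",local(DOCK,.002,.0021,.2445)))
Pt=P.reshape(-1,3);F=DOCK;Q=(Pt[:,:2]-F[0])@np.array([[np.cos(.099),-np.sin(.099)],[np.sin(.099),np.cos(.099)]]);z=Pt[:,2]
m=(abs(Q[:,0])<.02)&(abs(Q[:,1])<.05)&(z>.122)&(z<.155);q=np.c_[Q[m],z[m]]*1000;print(len(q),np.percentile(q,[4,50,96],axis=0).round(1))
E
```

```text
100 [(13, 10, 314), (7, 9, 314), (4, 0, 312), (-4, 10, 315)]
102 [(12, 12, 308), (7, 9, 308), (1, 10, 309), (-5, 11, 310)]
104 [(13, 8, 301), (7, 9, 302), (1, 9, 303), (-4, 8, 303)]
106 [(12, 10, 296), (6, 10, 297), (1, 6, 296), (-6, 14, 299)]
108 [(11, 13, 291), (6, 8, 290), (0, 9, 291), (-6, 12, 293)]
110 [(12, 9, 284), (4, 13, 286), (0, 10, 285), (-6, 11, 286)]
112 [(11, 12, 279), (5, 11, 279), (0, 10, 279), (-7, 11, 280)]
114 [(10, 12, 273), (4, 12, 273), (-1, 11, 274), (-7, 10, 274)]
116 [(10, 11, 266), (4, 12, 267), (-1, 9, 267), (-7, 10, 268)]
118 [(10, 12, 260), (4, 10, 261), (-1, 9, 261), (-7, 8, 261)]
120 [(759, -2242, -471), (4, 8, 254), (-2, 11, 255), (693, -2231, -460)]
122 [(760, -2248, -494), (734, -2233, -486), (708, -2216, -478), (689, -2222, -478)]
124 [(248, -709, 0), (240, -716, 0), (230, -719, 0), (218, -718, 1)]
126 [(236, -674, 1), (228, -681, 0), (217, -681, 2), (205, -679, 4)]
[312.13074102 128.03482912] [312.4367786  122.65693004]
81 [[ -3.9 -29.  127.4]
 [  0.2  13.8 138.4]
 [  8.8  42.  140.7]]
```

Tip is about 5 mm above the reported TCP (offset along the tool of about 22 mm), so I'll go down to TCP z≈0.117.

Request:
{"method": "arm_command", "body": {"motion": [[0, 0, 0, 0, 0, 0, 0.6], [20, 0, -1, 0, 0, 0, 0.6], [50, 0, -1, 0, 0, 0, 0.6], [80, 0, -1, 0, 0, 0, 0.6], [100, 0, -1, 0, 0, 0, 0.6]]}}

```text
time: 18.02
eef_pos: [0.5164, -0.1879, 0.1497]
tool_rot: [0.528, 0.475, 0.522, -0.472]
force: [-0.1, -0.2, 0.1]
grip_width: 0.0292
```

```bash
python3 - <<'E'
from h import *
s=manip.observe();print(loc_of(DOCK,s["eef_pos"])*1000);goal(local(DOCK,.002,.003,.116),DOCK[1])
E
```

```text
[  4.54756361   1.67095006 149.67755315]
t 18.02 tcp [ 0.5164 -0.1879  0.1497] shift [33.7 -2.8 -1.5] rot [ 0.004  0.004 -0.008] F [-0.1 -0.2  0.1] w 0.0292
```

Request:
{"method": "arm_command", "body": {"motion": [[10, -2.5, -1.5, 0, 0, 0, 0.6], [30, -2.5, -1.5, 0, 0, 0, 0.6], [33, -2.5, -1.5, 0, 0, 0, 0.6], [33, -2.5, -1.5, 0, 0, 0, 0.6], [33, -2.5, -1.5, 0, 0, 0, 1]]}}

```text
time: 18.43
eef_pos: [0.5144, -0.187, 0.1178]
tool_rot: [0.528, 0.475, 0.522, -0.472]
force: [0.4, -0.4, 0.6]
grip_width: 0.0338
```

Request:
{"method": "arm_command", "body": {"motion": [[0, 0, 0, 0, 0, 0, 1], [0, 0, 0, 0, 0, 0, 1], [0, 0, 0, 0, 0, 0, 1], [0, 0, 0, 0, 0, 0, 1], [0, 0, 0, 0, 0, 0, 1]]}}

```text
time: 18.85
eef_pos: [0.5148, -0.1874, 0.1189]
tool_rot: [0.529, 0.475, 0.521, -0.472]
force: [-0.7, -0.2, 6.1]
grip_width: 0.0137
```

```bash
python3 - <<'E'
from h import *
s=manip.observe();print(loc_of(DOCK,s["eef_pos"])*1000);goal(local(DOCK,.002,.003,.116),DOCK[1])
E
```

```text
[  3.02390245   2.32736086 118.92167282]
t 18.85 tcp [ 0.5148 -0.1874  0.1189] shift [ 2.9 -1.  -0.7] rot [ 0.004  0.005 -0.01 ] F [-0.7 -0.2  6.1] w 0.0137
```

Request:
{"method": "arm_command", "body": {"motion": [[-10, 0, 0, 0, 0, 0, 1], [-25, 0, 0, 0, 0, 0, 1], [-50, 0, 0, 0, 0, 0, 1], [-80, 0, 0, 0, 0, 0, 1], [-115, 0, 0, 0, 0, 0, 1]]}}

```text
time: 19.27
eef_pos: [0.5122, -0.1861, 0.2334]
tool_rot: [0.527, 0.474, 0.523, -0.473]
force: [0.6, -1.5, -3.6]
grip_width: 0.0136
```

```bash
cat > br.py <<'E'
from h import *
def rail(c,name,F,p):   # green rail in image near TCP p (local in F)
    im,d=grab(c,name);P=cloud(c,d).reshape(-1,3);rgb=im.reshape(-1,3).astype(int)
    a=F[1];Q=(P[:,:2]-F[0])@np.array([[np.cos(a),-np.sin(a)],[np.sin(a),np.cos(a)]])
    g=(rgb[:,1]>rgb[:,0]+12)&(rgb[:,1]>rgb[:,2]+5)
    m=g&(abs(Q[:,0]-p[0])<.03)&(abs(Q[:,1]-p[1])<.09)&(abs(P[:,2]-p[2]+.06)<.08)
    q=np.c_[Q[m],P[m,2]]*1000
    if len(q)>10:
        print(c,"green",len(q),np.percentile(q,[2,50,98],axis=0).round(1).tolist())
        w=q[:,2]<np.percentile(q[:,2],25); print("  lowquarter y",np.percentile(q[w,1],[2,98]).round(1),"slope x/z",np.polyfit(q[:,2],q[:,0],1)[0].round(3),"slope x/y",np.polyfit(q[:,1],q[:,0],1)[0].round(3))
    return im
E
python3 - <<'E'
from br import *
s=manip.observe();p=loc_of(DOCK,s["eef_pos"]);print(p*1000);goal(local(UNIT,0,.002,.235),UNIT[1])
im=rail("side","side9",DOCK,p);rail("top","top9",DOCK,p)
cv2.imwrite("pics/c9.png",cv2.resize(im[60:220,240:400,::-1],(600,600),interpolation=cv2.INTER_CUBIC))
E
```

```text
[  0.56609559   3.84292396 233.38994161]
t 19.27 tcp [ 0.5122 -0.1861  0.2334] shift [  -2.5   58.  -400.7] rot [-0.105  0.003 -0.006] F [ 0.6 -1.5 -3.6] w 0.0136
side green 177 [[-5.8, -59.3, 157.9], [-4.0, 16.7, 180.1], [-0.5, 78.0, 233.2]]
  lowquarter y [-70.   78.9] slope x/z 0.04 slope x/y 0.003
top green 31 [[0.1, 39.6, 166.4], [1.1, 56.0, 182.7], [3.5, 76.2, 196.8]]
  lowquarter y [50.3 75.7] slope x/z 0.037 slope x/y -0.007
```

View pics/c9.png

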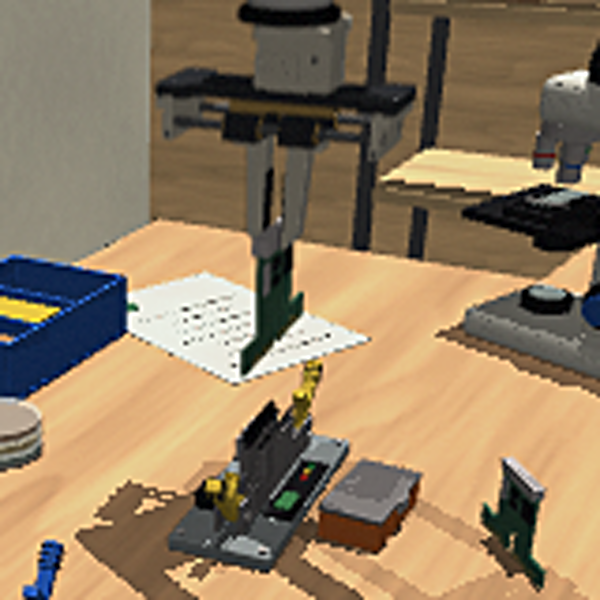

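The picture shows the green board held upright, clear of the dock, with both yellow levers open. Its bottom is at about TCP−77 mm. Carrying it to above the front bay.

Request:
{"method": "arm_command", "body": {"motion": [[-3, 6, -40, -0.01, 0, 0, 1], [-3, 12, -80, -0.02, 0, 0, 1], [-3, 18, -120, -0.03, 0, 0, 1], [-3, 24, -160, -0.04, 0, 0, 1], [-3, 30, -200, -0.05, 0, 0, 1]]}}

```text
time: 19.78
eef_pos: [0.5249, 0.0158, 0.2423]
tool_rot: [0.544, 0.462, 0.53, -0.458]
force: [1.4, -0.3, -2.4]
grip_width: 0.0137
```

```bash
python3 - <<'E'
from h import *
goal(local(UNIT,0.002,.002,.235),UNIT[1])
E
```

```text
t 19.78 tcp [0.5249 0.0158 0.2423] shift [   5.7   36.5 -199.9] rot [-0.055  0.012 -0.017] F [ 1.4 -0.3 -2.4] w 0.0137
```

Request:
{"method": "arm_command", "body": {"motion": [[3, 7, -40, -0.01, 0, 0, 1], [3, 14, -80, -0.02, 0, 0, 1], [4, 22, -120, -0.03, 0.006, -0.01, 1], [5, 30, -160, -0.04, 0.012, -0.017, 1], [5, 36, -195, -0.055, 0.012, -0.017, 1]]}}

```text
time: 20.2
eef_pos: [0.5299, 0.2164, 0.2346]
tool_rot: [0.549, 0.445, 0.55, -0.445]
force: [1.2, -0.3, -2.7]
grip_width: 0.0133
```

Request:
{"method": "arm_command", "body": {"motion": [[0, 0, 0, 0, 0, 0, 1], [0, 0, 0, 0, 0, 0, 1]]}}

```text
time: 20.37
eef_pos: [0.5287, 0.2185, 0.2331]
tool_rot: [0.549, 0.443, 0.552, -0.445]
force: [0.0, -0.6, -3.6]
grip_width: 0.014
```

```bash
python3 - <<'E'
from br import *
s=manip.observe();p=loc_of(UNIT,s["eef_pos"]);print(p*1000);goal(local(UNIT,0.002,0,.20),UNIT[1])
rail("side","side10",UNIT,p);rail("top","top10",UNIT,p)
E
```

```text
[9.63889641e-02 2.02005567e+00 2.33147688e+02]
t 20.37 tcp [0.5287 0.2185 0.2331] shift [33.1  2.   2.1] rot [ 0.005 -0.001  0.004] F [ 0.  -0.6 -3.6] w 0.014
side green 421 [[-4.3, -63.5, 157.1], [-2.8, 15.4, 181.1], [-0.1, 75.7, 234.2]]
  lowquarter y [-68.7  77.2] slope x/z 0.01 slope x/y -0.002
top green 28 [[-1.6, -74.5, 158.1], [-0.7, -58.1, 171.6], [1.1, 71.8, 176.4]]
  lowquarter y [-73.9  55.6] slope x/z 0.032 slope x/y -0.004
```

Request:
{"method": "arm_command", "body": {"motion": [[15, 0.5, 2, 0.005, 0, 0, 1], [35, 0.5, 2, 0.005, 0, 0, 1], [55, 0.5, 2, 0.005, 0, 0, 1], [68, 0.5, 2, 0.005, 0, 0, 1], [68, 0.5, 2, 0.005, 0, 0, 1]]}}

```text
time: 20.88
eef_pos: [0.5281, 0.2119, 0.1619]
tool_rot: [0.546, 0.444, 0.55, -0.45]
force: [0.3, -0.7, -4.0]
grip_width: 0.0138
```

```bash
python3 - <<'E'
from br import *
s=manip.observe();p=loc_of(UNIT,s["eef_pos"]);print(p*1000);goal(local(UNIT,0,0,.115),UNIT[1])
im=rail("side","side11",UNIT,p);rail("top","top11",UNIT,p)
cv2.imwrite("pics/c11.png",cv2.resize(im[140:300,150:310,::-1],(600,600),interpolation=cv2.INTER_CUBIC))
E
```

```text
[ -1.80835756  -4.32452508 161.91035204]
t 20.88 tcp [0.5281 0.2119 0.1619] shift [46.9  2.2 -4.4] rot [-0.005  0.001  0.009] F [ 0.3 -0.7 -4. ] w 0.0138
side green 381 [[-6.4, -72.5, 84.2], [-5.0, 9.2, 108.6], [-1.7, 68.9, 160.9]]
  lowquarter y [-74.2  70.4] slope x/z 0.02 slope x/y 0.008
top green 26 [[-2.9, -79.5, 89.3], [-2.1, -60.4, 100.0], [-0.7, 69.7, 109.1]]
  lowquarter y [-80.   66.2] slope x/z 0.029 slope x/y 0.004
```

View pics/c11.png

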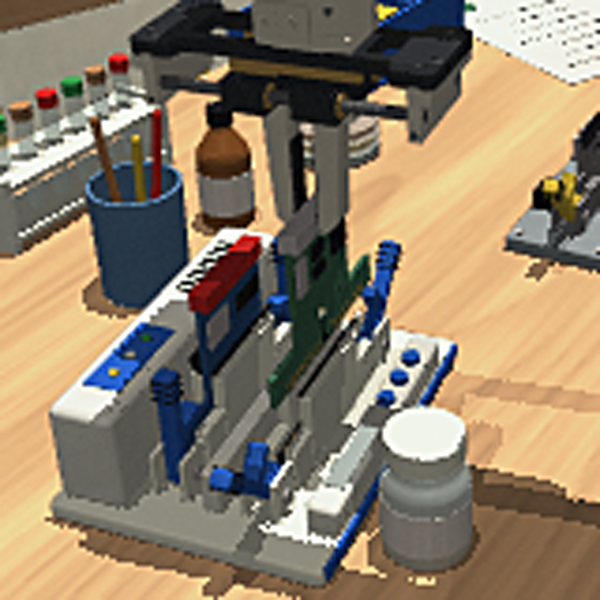

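The board is upright above the front bay at crop (320,330), and both front levers lean out (left at (235,475), right at (385,290)). Centring first: it is 4 mm off in y.

Request:
{"method": "arm_command", "body": {"motion": [[0, 1.5, -4.4, -0.005, 0, 0.009, 1], [0, 1.5, -4.4, -0.005, 0, 0.009, 1], [0, 1.5, -4.4, -0.005, 0, 0.009, 1]]}}

```text
time: 21.23
eef_pos: [0.5314, 0.2181, 0.1673]
tool_rot: [0.551, 0.447, 0.548, -0.443]
force: [-0.0, -0.1, -3.4]
grip_width: 0.0135
```

```bash
python3 - <<'E'
from br import *
s=manip.observe();p=loc_of(UNIT,s["eef_pos"]);print(p*1000);goal(local(UNIT,0,0,.115),UNIT[1])
rail("side","side12",UNIT,p)
E
```

```text
[  2.66955209   1.08609292 167.33583573]
t 21.23 tcp [0.5314 0.2181 0.1673] shift [52.3 -3.1  1.1] rot [ 0.001 -0.    -0.007] F [-0.  -0.1 -3.4] w 0.0135
side green 389 [[-0.9, -66.1, 90.3], [0.4, 15.7, 113.8], [3.5, 74.4, 167.3]]
  lowquarter y [-68.9  75.5] slope x/z 0.008 slope x/y 0.001
```

Request:
{"method": "arm_command", "body": {"motion": [[6, -3, 1, 0, 0, -0.007, 1], [12, -3, 1, 0, 0, -0.007, 1], [18, -3, 1, 0, 0, -0.007, 1], [24, -3, 1, 0, 0, -0.007, 1]]}}

```text
time: 21.62
eef_pos: [0.5283, 0.2163, 0.1419]
tool_rot: [0.549, 0.445, 0.55, -0.446]
force: [0.3, -0.1, -3.8]
grip_width: 0.0132
```

```bash
python3 - <<'E'
from br import *
s=manip.observe();p=loc_of(UNIT,s["eef_pos"]);print(p*1000);goal(local(UNIT,0,0,.115),UNIT[1])
E
```

```text
[-7.16945833e-01 -1.28646659e-02  1.41918920e+02]
t 21.62 tcp [0.5283 0.2163 0.1419] shift [26.9  0.7 -0. ] rot [0.001 0.    0.001] F [ 0.3 -0.1 -3.8] w 0.0132
```

Entering the lips with no side force. On down.

Request:
{"method": "arm_command", "body": {"motion": [[6, 0.5, 0, 0, 0, 0, 1], [12, 0.5, 0, 0, 0, 0, 1], [18, 0.5, 0, 0, 0, 0, 1], [18, 0.5, 0, 0, 0, 0, 1]]}}

```text
time: 21.95
eef_pos: [0.5279, 0.2162, 0.122]
tool_rot: [0.549, 0.444, 0.55, -0.446]
force: [0.3, -0.7, -4.6]
grip_width: 0.0134
```

```bash
python3 - <<'E'
from br import *
s=manip.observe();p=loc_of(UNIT,s["eef_pos"]);print(p*1000);goal(local(UNIT,0,0,.115),UNIT[1])
E
```

```text
[-1.11531966e+00 -1.12234202e-01  1.21954959e+02]
t 21.95 tcp [0.5279 0.2162 0.122 ] shift [ 7.   1.1 -0.1] rot [0.001 0.    0.003] F [ 0.3 -0.7 -4.6] w 0.0134
```

Request:
{"method": "arm_command", "body": {"motion": [[3, 0.5, 0, 0, 0, 0, 1], [6, 0.5, 0, 0, 0, 0, 1], [8, 0.5, 0, 0, 0, 0, 1]]}}

```text
time: 22.2
eef_pos: [0.5312, 0.2167, 0.1184]
tool_rot: [0.55, 0.446, 0.549, -0.444]
force: [-2.5, -4.8, 26.2]
grip_width: 0.0135
```

```bash
python3 - <<'E'
from br import *
s=manip.observe();p=loc_of(UNIT,s["eef_pos"]);print(p*1000,s["force"].round(1))
rail("side","side13",UNIT,p)
P=cloud("side",np.load("pics/side13.npy"))
E
```

```text
[  2.14948073  -0.28818231 118.36896163] [-2.5 -4.8 26.2]
side green 273 [[-4.1, -71.6, 42.9], [-2.0, 22.8, 75.5], [1.5, 74.0, 118.8]]
  lowquarter y [-72.2  76.1] slope x/z 0.038 slope x/y 0.0
```

Contact at board z≈0.04, as expected on the lever feet. Releasing and rising.

Request:
{"method": "arm_command", "body": {"motion": [[0, 0, 0, 0, 0, 0, 0.55], [0, 0, 0, 0, 0, 0, 0.55], [0, 0, 0, 0, 0, 0, 0.55], [-20, 0, 0, 0, 0, 0, 0.55], [-60, 0, 0, 0, 0, 0, 0.55]]}}

```text
time: 22.67
eef_pos: [0.5271, 0.2155, 0.1725]
tool_rot: [0.548, 0.443, 0.551, -0.448]
force: [-0.5, 0.2, 0.4]
grip_width: 0.0404
```

Request:
{"method": "arm_command", "body": {"motion": [[-30, 0, 5, 0, 0.1, 0, 0.55], [-40, 0, 30, 0, 0.2, 0, 0.55], [-40, 0, 70, 0, 0.32, 0, 0.55], [-40, 0, 100, 0, 0.44, 0, 0.55], [-35, 0, 125, 0, 0.56, 0, 0.55]]}}

```text
time: 23.08
eef_pos: [0.5552, 0.091, 0.2108]
tool_rot: [0.375, 0.551, 0.68, -0.304]
force: [0.0, 0.0, 0.2]
grip_width: 0.0419
```

```bash
cat >> br.py <<'E'
def look(tag):
    for c in("top","side"):
        im,d=grab(c,c+tag);P=cloud(c,d).reshape(-1,3);a=UNIT[1]
        Q=(P[:,:2]-UNIT[0])@np.array([[np.cos(a),-np.sin(a)],[np.sin(a),np.cos(a)]]);z=P[:,2]
        for nm,x0 in(("green",0),("blue",.062)):
            m=(abs(Q[:,0]-x0)<.02)&(abs(Q[:,1])<.05)&(z>.115)&(z<.16);q=np.c_[Q[m],z[m]]*1000
            if len(q)>5: print(c,nm,len(q),np.percentile(q,[4,50,96],axis=0).round(1).tolist(),"ztop by end",[np.percentile(q[k,2],90).round(1) for k in(q[:,1]<-15,q[:,1]>15) if k.sum()>3])
        for n in("unit_left_tab","unit_right_tab"):
            for o in manip.place_of(n,c)[:1]:
                l=loc_of(UNIT,world(c,o["at"]));print(n,c,round(o["conf"],2),l.round(4),"ang",round(np.arctan2(abs(l[1])-.084,l[2]-.0275),3))
E
python3 - <<'E'
from br import *
look("14");lev(UNIT,-1);goal(local(UNIT,-.001,-.084-.12*np.sin(.79),.0275+.12*np.cos(.79)),UNIT[1],.79)
E
```

```text
top green 193 [[-3.1, -37.7, 129.5], [3.0, -0.8, 139.2], [10.4, 35.5, 142.7]] ztop by end [np.float64(141.6), np.float64(141.4)]
top blue 185 [[55.7, -36.2, 120.2], [61.1, 0.1, 129.2], [69.1, 36.0, 133.2]] ztop by end [np.float64(132.2), np.float64(132.5)]
unit_left_tab top 0.65 [0.0008 0.1292 0.0744] ang 0.767
unit_right_tab top 0.47 [-0.0015 -0.132   0.076 ] ang 0.78
side green 233 [[-5.4, -35.3, 116.0], [-0.9, 6.7, 136.7], [7.2, 37.9, 140.6]] ztop by end [np.float64(140.5), np.float64(139.8)]
side blue 192 [[53.4, -34.1, 117.4], [56.3, 7.8, 129.2], [66.5, 38.4, 131.4]] ztop by end [np.float64(131.0), np.float64(130.6)]
unit_left_tab side 0.53 [-0.0035  0.1286  0.0729] ang 0.777
unit_right_tab side 0.65 [-0.0005 -0.126   0.0746] ang 0.728
t 23.38 p [  -1.7 -124.7  207.7] r 184.7 posang 0.222 tilt 0.558 F [-0.1  0.8  0.4] w 0.0423
t 23.38 tcp [0.5531 0.0941 0.2077] shift [57.6  1.4 88.5] rot [-0.004  0.232  0.007] F [-0.1  0.8  0.4] w 0.0423
```

Board stands level, 9.5 mm above home, both levers fully open. Now closing the right lever.

Request:
{"method": "arm_command", "body": {"motion": [[10, 0, 40, 0, 0.12, 0, 0.55], [30, 1, 70, 0, 0.232, 0.007, 0.55], [57, 1, 88, 0, 0.232, 0.007, 0.55], [57, 1, 88, 0, 0.232, 0.007, 0.55]], "grip_force": 45}}

```text
time: 23.72
eef_pos: [0.5582, 0.053, 0.1052]
tool_rot: [0.289, 0.581, 0.72, -0.243]
force: [-0.6, 0.7, -1.0]
grip_width: 0.0421
```

Request:
{"method": "arm_command", "body": {"motion": [[0, 0, 0, 0, 0, 0, 0.55], [0, 0, 0, 0, 0, 0, 0.55]]}}

```text
time: 23.88
eef_pos: [0.5582, 0.0554, 0.1069]
tool_rot: [0.291, 0.58, 0.721, -0.243]
force: [-0.6, 1.0, 0.1]
grip_width: 0.0417
```

```bash
python3 - <<'E'
from br import *
lev(UNIT,-1);goal(local(UNIT,-.001,-.084-.05*np.sin(.79),.0275+.05*np.cos(.79)),UNIT[1],.79)
E
```

```text
t 23.88 p [  -4.7 -163.7  106.9] r 112.4 posang 0.787 tilt 0.794 F [-0.6  1.   0.1] w 0.0417
t 23.88 tcp [0.5582 0.0554 0.1069] shift [62.4  4.4  0.5] rot [-0.008 -0.004  0.011] F [-0.6  1.   0.1] w 0.0417
```

Request:
{"method": "arm_command", "body": {"motion": [[20, 4, 0.5, 0, 0, 0.011, 0.55], [40, 4, 0.5, 0, 0, 0.011, 0.55], [61, 4, 0.5, 0, 0, 0.011, 0.55], [61, 4, 0.5, 0, 0, 0.011, 0.55], [61, 4, 0.5, 0, 0, 0.011, 1]]}}

```text
time: 24.3
eef_pos: [0.5533, 0.0999, 0.0665]
tool_rot: [0.294, 0.583, 0.718, -0.24]
force: [0.5, 0.7, 1.2]
grip_width: 0.0384
```

Request:
{"method": "arm_command", "body": {"motion": [[0, 0, 0, 0, 0, 0, 1], [0, 0, 0, 0, 0, 0, 1], [0, 0, 0, 0, 0, 0, 1], [0, 0, 0, 0, 0, 0, 1]]}}

```text
time: 24.63
eef_pos: [0.5537, 0.0991, 0.0678]
tool_rot: [0.295, 0.583, 0.718, -0.24]
force: [-8.6, -10.7, 14.2]
grip_width: 0.0134
```

```bash
python3 - <<'E'
from br import *
lev(UNIT,-1)
E
```

```text
t 24.63 p [-1.00e-01 -1.20e+02  6.78e+01] r 54.0 posang 0.73 tilt 0.791 F [ -8.6 -10.7  14.2] w 0.0134
```

Request:
{"method": "arm_command", "body": {"motion": [[0.4, 0, -6.5, 0, -0.12, 0, 1], [1.6, 0, -12.8, 0, -0.24, 0, 1], [3.5, 0, -19, 0, -0.36, 0, 1], [6.1, 0, -25, 0, -0.48, 0, 1]]}}

```text
time: 24.97
eef_pos: [0.5482, 0.1196, 0.0776]
tool_rot: [0.458, 0.508, 0.626, -0.374]
force: [9.6, 9.0, -52.7]
grip_width: 0.0135
```

```bash
python3 - <<'E'
from br import *
lev(UNIT,-1)
E
```

```text
t 24.97 p [ -1.2 -98.7  77.6] r 52.2 posang 0.286 tilt 0.305 F [  9.6   9.  -52.7] w 0.0135
```

Request:
{"method": "arm_command", "body": {"motion": [[4, 0, -4, 0, -0.08, 0, 1], [5, 0, -8.5, 0, -0.17, 0, 1], [6, 0, -13, 0, -0.25, 0, 1], [6.5, 0, -16.5, 0, -0.31, 0, 1]]}}

```text
time: 25.3
eef_pos: [0.5458, 0.1356, 0.079]
tool_rot: [0.552, 0.444, 0.545, -0.449]
force: [-0.4, -18.3, 2.7]
grip_width: 0.0134
```

```bash
python3 - <<'E'
from br import *
lev(UNIT,-1)
E
```

```text
t 25.3 p [ -0.3 -82.6  79. ] r 51.5 posang -0.026 tilt -0.012 F [ -0.4 -18.3   2.7] w 0.0134
```

Request:
{"method": "arm_command", "body": {"motion": [[0, 0, -1, 0, 0, 0, 1], [0, 0, 0, 0, 0, 0, 0.6], [0, 0, 0, 0, 0, 0, 0.6], [0, 0, 0, 0, 0, 0, 0.6], [-20, 0, 0, 0, 0, 0, 0.6]]}}

```text
time: 25.72
eef_pos: [0.5429, 0.135, 0.0951]
tool_rot: [0.55, 0.442, 0.547, -0.451]
force: [0.1, -0.2, -0.1]
grip_width: 0.0351
```

Request:
{"method": "arm_command", "body": {"motion": [[-40, 0, 0, 0, 0, 0, 0.6], [-80, 0, 0, 0, 0, 0, 0.6], [-115, 0, 0, 0, -0.1, 0, 0.6], [-125, 0, -35, 0, -0.22, 0, 0.6], [-125, 0, -75, 0, -0.34, 0, 0.6]]}}

```text
time: 26.13
eef_pos: [0.533, 0.2088, 0.2271]
tool_rot: [0.635, 0.366, 0.44, -0.519]
force: [0.8, 0.3, -0.4]
grip_width: 0.0372
```

```bash
python3 - <<'E'
from br import *
look("15");lev(UNIT,1);goal(local(UNIT,-.001,.084+.12*np.sin(.79),.0275+.17),UNIT[1],-.79)
E
```

```text
top green 101 [[-3.8, -39.7, 124.4], [2.9, -20.6, 134.4], [9.8, 2.0, 138.6]] ztop by end [np.float64(138.1)]
top blue 96 [[55.8, -38.2, 120.1], [62.2, -19.1, 129.6], [68.9, 2.3, 132.7]] ztop by end [np.float64(132.1)]
unit_right_tab top 0.55 [-0.0003 -0.0864  0.0926] ang 0.037
side green 197 [[-6.7, -36.9, 118.0], [-2.6, 8.1, 133.7], [6.5, 36.4, 137.9]] ztop by end [np.float64(135.3), np.float64(137.9)]
side blue 191 [[52.9, -35.2, 118.0], [56.4, 8.2, 129.0], [66.5, 38.5, 131.3]] ztop by end [np.float64(130.7), np.float64(130.7)]
unit_left_tab side 0.59 [-0.0038  0.1297  0.077 ] ang 0.745
unit_right_tab side 0.5 [-0.0006 -0.0833  0.0902] ang -0.011
t 26.43 p [ -2.   -6.6 218.8] r 211.6 posang -0.442 tilt 0.351 F [0.6 0.3 0.4] w 0.0373
t 26.43 tcp [0.5284 0.2096 0.2188] shift [ -40.5    0.3 -172.4] rot [ 0.    -0.439  0.01 ] F [0.6 0.3 0.4] w 0.0373
```

Right lever shut; that end has come down. Now the left.

Request:
{"method": "arm_command", "body": {"motion": [[-12, 0, -38, 0, -0.11, 0, 0.6], [-24, 0, -76, 0, -0.22, 0, 0.6], [-36, 0, -115, 0, -0.33, 0, 0.6], [-40, 0, -150, 0, -0.44, 0.01, 0.6], [-40, 0, -172, 0, -0.44, 0.01, 0.6]]}}

```text
time: 26.85
eef_pos: [0.4909, 0.3808, 0.1891]
tool_rot: [0.719, 0.232, 0.294, -0.586]
force: [-1.2, -0.2, -3.3]
grip_width: 0.0373
```

```bash
python3 - <<'E'
from br import *
lev(UNIT,1);goal(local(UNIT,-.001,.084+.11*np.sin(.79),.0275+.11*np.cos(.79)),UNIT[1],-.79)
E
```

```text
t 26.85 p [ -3.4 168.6 189.1] r 182.4 posang 0.482 tilt 0.803 F [-1.2 -0.2 -3.3] w 0.0373
t 26.85 tcp [0.4909 0.3808 0.1891] shift [ 63.1   3.2 -56. ] rot [0.007 0.013 0.007] F [-1.2 -0.2 -3.3] w 0.0373
```

Request:
{"method": "arm_command", "body": {"motion": [[10, 1, -38, 0, 0.013, 0, 0.6], [40, 3, -56, 0, 0.013, 0, 0.6], [62, 3, -56, 0, 0.013, 0, 0.6], [62, 3, -56, 0, 0.013, 0, 0.6], [62, 3, -56, 0, 0.013, 0, 0.6]]}}

```text
time: 27.27
eef_pos: [0.4959, 0.3717, 0.1053]
tool_rot: [0.715, 0.236, 0.298, -0.587]
force: [0.6, -0.2, 1.0]
grip_width: 0.0373
```

```bash
python3 - <<'E'
from br import *
lev(UNIT,1);goal(local(UNIT,-.001,.084+.05*np.sin(.79),.0275+.05*np.cos(.79)),UNIT[1],-.79)
E
```

```text
t 27.27 p [ -0.4 158.7 105.3] r 107.8 posang 0.765 tilt 0.792 F [ 0.6 -0.2  1. ] w 0.0373
t 27.27 tcp [0.4959 0.3717 0.1053] shift [57.8  0.2 -2.8] rot [0.004 0.002 0.013] F [ 0.6 -0.2  1. ] w 0.0373
```

Request:
{"method": "arm_command", "body": {"motion": [[20, 0, -2.5, 0, 0, 0.013, 0.6], [40, 0, -2.5, 0, 0, 0.013, 0.6], [57, 0, -2.5, 0, 0, 0.013, 0.6], [57, 0, -2.5, 0, 0, 0.013, 0.6], [57, 0, -2.5, 0, 0, 0.013, 1]]}}

```text
time: 27.68
eef_pos: [0.5046, 0.333, 0.0658]
tool_rot: [0.718, 0.239, 0.296, -0.583]
force: [-0.1, -0.8, 0.7]
grip_width: 0.0341
```

Request:
{"method": "arm_command", "body": {"motion": [[0, 0, 0, 0, 0, 0, 1], [0, 0, 0, 0, 0, 0, 1], [0, 0, 0, 0, 0, 0, 1], [0, 0, 0, 0, 0, 0, 1]]}}

```text
time: 28.02
eef_pos: [0.5035, 0.3344, 0.0679]
tool_rot: [0.717, 0.24, 0.296, -0.583]
force: [-8.3, 2.2, 8.2]
grip_width: 0.0137
```

```bash
python3 - <<'E'
from br import *
lev(UNIT,1)
E
```

```text
t 28.02 p [ -0.6 120.6  67.9] r 54.5 posang 0.736 tilt 0.789 F [-8.3  2.2  8.2] w 0.0137
```

Request:
{"method": "arm_command", "body": {"motion": [[1, 0, 6.5, 0, 0.12, 0, 1], [2.8, 0, 12.8, 0, 0.24, 0, 1], [5.2, 0, 19, 0, 0.36, 0, 1], [8.3, 0, 24.8, 0, 0.48, 0, 1]]}}

```text
time: 28.35
eef_pos: [0.5073, 0.3124, 0.0767]
tool_rot: [0.625, 0.372, 0.461, -0.508]
force: [5.7, -2.4, -38.3]
grip_width: 0.0133
```

```bash
python3 - <<'E'
from br import *
lev(UNIT,1)
E
```

```text
t 28.35 p [-1.4 98.3 76.7] r 51.2 posang 0.283 tilt 0.303 F [  5.7  -2.4 -38.3] w 0.0133
```

Request:
{"method": "arm_command", "body": {"motion": [[3, 0, 4, 0, 0.08, 0, 1], [4, 0, 8.5, 0, 0.17, 0, 1], [5, 0, 13, 0, 0.25, 0, 1], [5.5, 0, 16.5, 0, 0.31, 0, 1], [5.5, 0, 17, 0, 0.31, 0, 1]]}}

```text
time: 28.77
eef_pos: [0.511, 0.2972, 0.0788]
tool_rot: [0.544, 0.449, 0.554, -0.442]
force: [-6.2, 16.1, 1.2]
grip_width: 0.0137
```

```bash
python3 - <<'E'
from br import *
lev(UNIT,1);look("16")
E
```

```text
t 28.77 p [-1.  82.7 78.8] r 51.4 posang -0.025 tilt -0.018 F [-6.2 16.1  1.2] w 0.0137
top green 180 [[-5.4, -32.6, 121.4], [0.6, 3.0, 130.0], [7.9, 38.4, 133.8]] ztop by end [np.float64(133.1), np.float64(132.2)]
top blue 185 [[55.5, -36.7, 119.8], [61.4, -0.5, 129.8], [68.9, 35.9, 133.4]] ztop by end [np.float64(132.8), np.float64(131.9)]
unit_right_tab top 0.42 [ 0.0009 -0.0861  0.0932] ang 0.032
side green 21 [[-7.9, -34.1, 118.7], [-7.3, 2.3, 122.1], [-4.6, 37.8, 131.9]] ztop by end [np.float64(122.7)]
unit_left_tab side 0.71 [-0.0015  0.0807  0.0938] ang -0.05
unit_right_tab side 0.34 [ 0.1601 -0.4087  0.0036] ang 1.644
```

Board is home, same height as the blue one. Release, withdraw straight up and check.

Request:
{"method": "arm_command", "body": {"motion": [[0, 0, 0, 0, 0, 0, 0.6], [0, 0, 0, 0, 0, 0, 0.6], [0, 0, 0, 0, 0, 0, 0.6], [-20, 0, 0, 0, 0, 0, 0.6], [-50, 0, 0, 0, 0, 0, 0.6]]}}

```text
time: 29.48
eef_pos: [0.5086, 0.2958, 0.1255]
tool_rot: [0.545, 0.445, 0.554, -0.445]
force: [-0.8, 0.9, 0.2]
grip_width: 0.0367
```

Request:
{"method": "arm_command", "body": {"motion": [[-40, 0, 0, 0, 0, 0, 0.6], [-80, 0, 0, 0, 0, 0, 0.6], [-100, 0, -35, 0, 0, 0, 0.6], [-100, 0, -70, 0, 0, 0, 0.6], [-100, 0, -70, 0, 0, 0, 0.6]]}}

```text
time: 29.9
eef_pos: [0.4947, 0.3688, 0.2292]
tool_rot: [0.546, 0.446, 0.554, -0.442]
force: [0.8, 0.7, -1.1]
grip_width: 0.0368
```

```bash
python3 - <<'E'
from br import *
lev(UNIT,1);look("17")
a=cv2.imread("pics/side17.png")[140:300,150:310];cv2.imwrite("pics/c17.png",cv2.resize(a,(600,600),interpolation=cv2.INTER_CUBIC))
E
```

```text
t 29.9 p [ -2.1 156.1 229.2] r 214.2 posang 0.343 tilt -0.013 F [ 0.8  0.7 -1.1] w 0.0368
top green 181 [[-5.5, -33.0, 120.9], [0.3, 3.0, 130.3], [7.6, 38.1, 133.9]] ztop by end [np.float64(133.0), np.float64(132.5)]
top blue 186 [[55.7, -36.6, 119.4], [61.6, -0.3, 129.6], [68.9, 36.1, 133.9]] ztop by end [np.float64(132.3), np.float64(132.5)]
unit_left_tab top 0.61 [-0.0016  0.005   0.0322] ang -1.511
unit_right_tab top 0.55 [-0.0004 -0.0863  0.0955] ang 0.033
side green 194 [[-8.0, -33.2, 118.1], [-4.1, 11.4, 129.8], [5.0, 41.3, 131.9]] ztop by end [np.float64(131.6), np.float64(131.5)]
side blue 142 [[53.2, -35.8, 117.4], [54.6, 17.7, 126.2], [65.7, 38.8, 131.3]] ztop by end [np.float64(130.4), np.float64(130.9)]
unit_left_tab side 0.47 [-0.004   0.0826  0.0915] ang -0.021
unit_right_tab side 0.67 [-0.003   0.0842  0.0943] ang 0.003
```

View pics/c17.png

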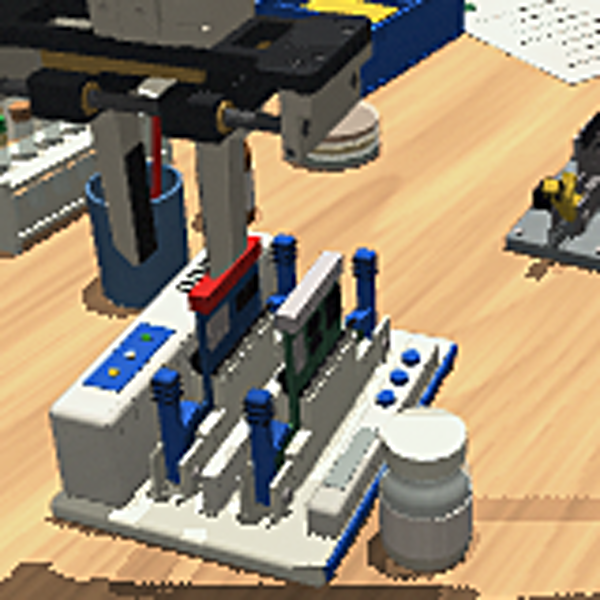

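The picture shows the green board seated level beside the blue one, rail at crop (310,290). All four blue levers stand upright, and the gripper is clear. Handing in.

```bash
python3 -c "
from cell import manip
print(manip.finish_job())"
```

```text
the job is handed in; nothing more can be done
None
```

The green board is in the unit's front bay with both blue levers shut, and I handed the job in at about 30 s of the 67 s allowed. I swung both yellow levers out to pry it up and opened the two half-open blue levers. I then carried it over upright, set it on the lever feet and drew it home.

**Last checks:**
- **Board height:** the rail top reads within about 1 mm of the blue board's, level end to end, so it is drawn home.
- **Board position:** about 3 mm off in y and under 1 mm in x by the top camera, against the 8 mm allowed.
- **Front levers:** both stand upright in the last picture. Readings put the left at about -0.02 rad and the right at about 0.03 rad.
- **Blue board and desk:** the blue board reads unmoved and its levers look shut. The jar and the things at the back that show in that picture look undisturbed. I did not re-check the slide box or screwdriver at the end.

**What failed or disagreed:**
- My first pinch at a yellow lever missed, and my first pinch on the rail slipped off. The fingertips measured about 22 mm higher than stated; after going lower, both grips held.
- The finder twice mislabelled a lever in the last look: "left" from the top camera landed in the bay, and "right" from the side camera was really the left lever. I relied on the other camera and the picture.

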